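# Load the soak chamber, key its lid and lock it with the linchpin

## Robot

A 6-joint arm with a two-finger parallel gripper is mounted at the origin on the work surface. World frame = base frame: x ahead of the robot, y to its left, z up, the work surface at z = 0. Lengths are in mm, angles in degrees, forces in N, time in s.
With the tool pointing down it reaches from about 325 to 925 mm from the base axis. Payload 3.1 kg.
Tool frame: the origin (TCP) lies at the very end of the fingers, on their centre line; the grasp point (between the pads) lies grasp_offset behind it (grasp_offset is the distance from the TCP to the grasp point, in mm); z points along the fingers, x is the direction in which the jaws open and shut, and the axes are right-handed (so a half turn about z gives the same grasp; the last joint's range is limited). The gripper opens to 85 mm and grips with 20 to 120 N. Pads are 22 mm wide; open, the fingers measure 114 mm over their backs; the gripper's body (76 mm by 85 mm) begins 54 mm behind the grasp point. The pads swing forward as they close: fully open they stand 13 mm farther back than shut.
Start: joints at [-72.605, 12.427, 92.441, -0, 75.132, -6.429], TCP at [252.473, -571.749, 231.3] pointing down, gripper open.
Joint ranges: [-157.48, 157.48], [-44.54, 120.13], [17.64, 146.25], [-64.5, 244.5], [7.68, 150.69], [-147.95, 147.95]. Speed limits (degrees/s): [159.86, 159.86, 180, 180, 180, 180].

## Interface

Orientations are given as [roll, pitch, yaw] about the fixed x, y, z axes, in that order (R = Rz(yaw) Ry(pitch) Rx(roll)).
In Python, from station import * gives the robot as it stands. Calls block until the motion is done:
- goto(position, orientation): joint-space move of the TCP to a pose.
- move_l(position, attitude=None, speed=150): straight line of the TCP; attitude=None keeps the orientation; speed is the mean speed in mm/s.
- move_j(angles): joint-space move.
- grip(opening, squeeze=None): finger opening in mm; squeeze is the grip in N (None keeps the last); returns when the fingers have stopped.
- wait(seconds).
- solve_ik(position, orientation): joint angles nearest the present ones, or None.
- get_obs(): the state.
- get_image(name): name is "scene" or "top" or "wrist"; returns the picture (384x512x3 uint8, red, green, blue); there is no depth.
- get_calibration(name): a dict with "fx", "fy", "cx", "cy" (pixels), "D" ([k1, k2, p1, p2, k3] as OpenCV has them; the pictures are not rectified), "R" (3x3) and "t" (3): a world point X has camera coordinates R X + t; the wrist camera has in their place "mount" (4x4, takes a point from camera to tool coordinates, whose origin is the TCP and whose axes are the tool frame's). Camera axes: x right, y down, z forward; pixel columns grow to the right and rows downward; lengths in mm; the calibration is good to about 2 mm. A picture is of the moment at which its call begins: read the wrist's pose just before it. get_calibration takes no time and is no camera call.
A pose or a line that the arm cannot do raises Unreachable and nothing moves.
- sign_off(): hands the job in, once; it reports no verdict.
Trained networks look in the newest picture that a camera, given by its name, has taken for a name from the list of things; names that differ only in an ending like _2 or _b are one class to them, and where a whole thing is asked for, a point or a joint stands for the part that bears it (a point fixed in the world has none). Each returns a list of dicts, best first, with "score" (0 to 1); they miss things now and then, are a little off and sometimes report something else, mostly with a low value. They report only what shows in the picture. A call takes as long as a camera call.
- spot_in(name, camera): "extent" ([centre column, centre row, width, height] in pixels, round what is visible of it).
- regions_of(name, camera): "region" (384x512 bool, what is visible of it) and "extent" ([centre column, centre row, width, height] in pixels, round what is visible of it).
The state is a dict: "t": time; "joint_pos": joint angles; "qvel": joint speeds; "effort": joint torques, N m; "tcp_pos": TCP position; "ee_rot": TCP orientation; "wrist_force": force on the tool from outside, world axes, zero at the start; "moment": the same for the moment, N m; "grip_width": finger opening in mm.
Only numpy, scipy, OpenCV 4.12 (cv2) and the standard library are available. Lean on these libraries where they do the work, as an engineer would, in place of code of your own. Each camera call takes 0.05 s, during which the arm holds its last target.

## Task

Stand every 85 mm steel cell upright in a pocket of the soak chamber, leaving the longer (105 mm) and shorter (65 mm) look-alikes where they are. Then set the lid on the chamber's rim with its key clearly to one side of the notch and turn it until the key drops in and the lid lies flat. Finally push the linchpin fully home through the bracket with its ring still open, swing the sprung ring over the pin's end so that it snaps shut, and leave the bottle, the beaker and the other cells undisturbed.

Things in the scene. Friction and masses are not known exactly. Their poses are not given: they have to be found in the camera images.
- pot: Fixed round steel chamber, 180 mm across outside, 150 mm inside; rim 120 mm and inner floor 12 mm above the bench. Origin: centre of its underside, z up. Rim notch towards its +x, grey pin bracket on its +y side, four pockets inside.
- well0 (a point): Centre of the floor of a pocket for one cell: square, 42 mm inside, walls 30 mm high, 42 mm from the chamber axis at 45 degrees from its +x towards +y (its sides lie along and across that radius).
- well1 (a point): The second pocket, at 135 degrees from the chamber's +x.
- well2 (a point): The third pocket, at 225 degrees from the chamber's +x.
- well3 (a point): The fourth pocket, at 315 degrees from the chamber's +x.
- notch (a point): Middle of the notch in the chamber's rim, at rim-top level, 82 mm from the chamber axis; the notch is 20 mm wide at its inner side, 16 mm deep.
- pin_hole (a point): Centre of the outer mouth of the bracket's holes, 124 mm from the chamber axis, 142 mm up. Two plates 8 mm thick, 44 mm wide, 160 mm tall, centred 98 and 120 mm from the axis, have holes in line, 20 mm wide, open from 130 to 152 mm up; the pin enters along the chamber's -y. Outside them a ledge 36 mm wide, 130 mm up, flat to 166 mm from the axis, then sloping down to 179 mm, carries the pin's tail.
- lid: Loose lid, 0.32-0.48 kg: steel disc 176 mm across, 8 mm thick, on a plug 142 mm across, 16 mm deep. Origin: centre of the plug's underside, z up. Its key is towards +x. Riding on the rim on its key the origin is 104 to 114 mm up, lid slightly tilted, the plug in the chamber's mouth with 4 mm play; seated it is level, 104 mm up, x along the chamber's x.
- lid_bar (a point): Centre of the lid's bar handle, 38 mm above the lid's origin: 60 mm along the lid's x, 16 mm wide, 28 mm high, standing on the disc.
- key (a point): Middle of the underside of the lid's key block, 83.5 mm from the lid's centre along its x, 6 mm above the lid's origin: 14 mm wide, 71 to 96 mm from the centre, 10 mm below the disc's underside.
- pin: Steel linchpin, 175 mm long, 0.29 kg. Origin on the shank axis at the ring's hinge, x to the tip, z up. Square 24 mm tail and head from x = -90 to 10 mm, then a round 12 mm shank to the tip. Starts lying on its flat tail, origin 12 mm up, ring open. Home: head against the outer plate, origin 134 mm from the chamber axis and 142 mm up, tail on the ledge, tip over the lid.
- pin_grip (a point): Point on the pin's tail, 68 mm behind the pin's origin, where it can be gripped from above, clear of the open ring and, when home, of the ledge.
- pin_tip (a point): End of the tapered tip (last 8 mm, 6 mm across at the end), 85 mm ahead of the pin's origin.
- ring (a joint): Angle (rad) of the pin's wire ring (96 mm across, wire 6 mm) about a hinge across the head: 0 = open, nearly upright over the head, leaning to the tip; 1.4 = locked, level round the bracket plates, its far edge beyond the tip. A snap spring drives it back open to 0 when left below about 0.5, shut to 1.4 above about 0.65; about 1 N at the far edge moves it.
- ring_far (a point): Middle of the wire at the ring's far edge, 94 mm from the hinge.
- cell_a: Stainless extraction cell, 85 mm tall: a tube 29 mm across with a cap 36 mm across and 18 mm high at each end, standing upright. Origin at the centre of its underside, z up along it. One of up to four cells of the right length (absent ones read None).
- cell_b: Stainless extraction cell, 85 mm tall: a tube 29 mm across with a cap 36 mm across and 18 mm high at each end, standing upright. Origin at the centre of its underside, z up along it. One of up to four cells of the right length (absent ones read None).
- cell_c: Stainless extraction cell, 85 mm tall: a tube 29 mm across with a cap 36 mm across and 18 mm high at each end, standing upright. Origin at the centre of its underside, z up along it. One of up to four cells of the right length (absent ones read None).
- cell_d: Stainless extraction cell, 85 mm tall: a tube 29 mm across with a cap 36 mm across and 18 mm high at each end, standing upright. Origin at the centre of its underside, z up along it. One of up to four cells of the right length (absent ones read None).
- long_cell: Stainless extraction cell, 105 mm tall: a tube 29 mm across with a cap 36 mm across and 18 mm high at each end, standing upright. Origin at the centre of its underside, z up along it. Wrong length: leave it.
- short_cell: Stainless extraction cell, 65 mm tall: a tube 29 mm across with a cap 36 mm across and 18 mm high at each end, standing upright. Origin at the centre of its underside, z up along it. Wrong length: leave it.
- solvent_bottle: Amber bottle, 70 mm across, 170 mm tall, origin at the centre of its underside. Leave it.
- beaker: Glass beaker, 70 mm across, 85 mm tall, origin at the centre of its underside. Leave it.

How it is judged (in metres and radians):
On the way, in this order (a step that is already met when the one before it is completed fails the run):
1. every 85 mm cell stands in a pocket (z of each of cell_a, cell_b, cell_c, cell_d in the frame of pot below 0.017 m and horizontal distance between each of cell_a, cell_b, cell_c, cell_d and pot below 0.05 m and angle between each of cell_a, cell_b, cell_c, cell_d's own z axis and vertical below 0.12 rad), for 0.2 s.
2. the lid rests on the rim with its key beside the notch (z of lid in the frame of pot between 0.105 and 0.119 m and horizontal distance between lid and pot below 0.01 m and angle between lid's own z axis and vertical below 0.1 rad and horizontal distance between key and notch above 0.02 m and contact force between lid and pot above 0.5 N), for 0.1 s.
3. the lid is seated, key in the notch (all of step 1 and z of lid in the frame of pot between 0.1 and 0.107 m and horizontal distance between lid and pot below 0.007 m and angle between lid's own z axis and vertical below 0.025 rad and horizontal distance between key and notch below 0.012 m), for 0.2 s.
4. the pin is fully home with its ring still open (z of lid in the frame of pot between 0.1 and 0.107 m and horizontal distance between lid and pot below 0.007 m and angle between lid's own z axis and vertical below 0.025 rad and horizontal distance between key and notch below 0.012 m and distance between pin and pin_hole below 0.0175 m and y of pin in the frame of pot below 0.139 m and angle between the x axis of pin and the y axis of pot, either way round below 0.09 rad and angle between pin's own z axis and vertical below 0.15 rad and y of pin_tip in the frame of pot below 0.056 m and value of joint ring below 0.4 rad), for 0.2 s.
5. the ring is locked over the pin's end (distance between pin and pin_hole below 0.0175 m and y of pin in the frame of pot below 0.139 m and angle between the x axis of pin and the y axis of pot, either way round below 0.09 rad and angle between pin's own z axis and vertical below 0.15 rad and y of pin_tip in the frame of pot below 0.056 m and value of joint ring above 1.27 rad), for 0.2 s.
At the end, for the whole second after the job is handed in: All 85 mm cells present stand in pockets (on the floor within 5 mm, upright within 7 deg); lid seated (within 3 mm of height, 7 mm of centre, 1.4 deg of level, key in notch); pin home within 5 mm and 5 deg, ring angle above 1.27 rad; all at rest (all of step 3 and all of step 5 and linear speed of each of lid, pin, cell_a, cell_b, cell_c, cell_d below 0.02 m/s); the robot touches nothing.
It fails at once if a long or short cell is moved more than 4 cm or tipped (distance of any of long_cell, short_cell from where it was at the start of the episode above 0.04 m or angle between any of long_cell, short_cell's own z axis and vertical above 0.6 rad).
It fails at once if the bottle or the beaker is moved more than 3 cm (distance of any of solvent_bottle, beaker from where it was at the start of the episode above 0.03 m).
Of cell_a, cell_b, cell_c, cell_d only 2 to 4 are there at a start; the rules pass over those that are not, and their reading is None.
At some moment in a run one of lid, pin may be knocked a few centimetres aside while the robot is not near it.
It also fails if it takes over 210 s, if anything falls off the work surface, if the arm or the gripper's body presses on something with over 40 N, if the wrist force passes 120 N, or if a joint passes its speed limit or range.

## Working session

There is one attempt and no reset: what is moved stays moved. The work goes in short steps, each a Python script; the robot and the scene stay as the last script left them, time stands still between calls to the robot, and variables do not carry over. Pictures are saved under pics/ and viewed, and the job is handed in when it is done.

```bash
ls -la; mkdir -p pics
python3 - <<'E'
from station import *
import cv2
o=get_obs()
print({k:o[k] for k in o})
for n in ("scene","top","wrist"):
    im=get_image(n); cv2.imwrite(f"pics/a_{n}.png",im[:,:,::-1]); 
    c=get_calibration(n); print(n,c)
import station; print([x for x in dir(station) if x[0]!='_'])
E
```

```text
total 12
drwxr-xr-x  3 agent agent 4096 Dec  7 13:56 .
drwxr-xr-x 23 root  root  4096 Dec  7 13:56 ..
drwxr-xr-x  2 agent agent 4096 Dec  7 13:56 pics
{'t': 0.0, 'joint_pos': array([-7.26050370e+01,  1.24774679e+01,  9.25302293e+01,  1.24058432e-03,
        7.51337676e+01, -6.43061051e+00]), 'qvel': array([-0.0367545 , -0.00295729, -0.02160786, -0.03622776,  0.01588371,
        0.06180625]), 'effort': array([ 1.67163143e-03, -3.96839762e+01, -3.03849292e+01, -9.71579698e-05,
        9.59027588e-03,  1.13155079e-05]), 'tcp_pos': array([ 252.2248274 , -570.92965294,  229.9446545 ]), 'ee_rot': array([-1.79982965e+02,  1.40440618e-01, -6.61747254e+01]), 'wrist_force': array([-0.36495416, -0.05575028,  0.61635856]), 'moment': array([0.05585658, 0.00477582, 0.00851071]), 'grip_width': 85.53380352803642}
scene {'fx': 449.0794636054076, 'fy': 449.0794636054076, 'cx': 251.50549887494603, 'cy': 186.1729110158647, 'D': array([-0.10385599,  0.        ,  0.        ,  0.        ,  0.        ]), 'R': array([[ 0.80142502,  0.59809296,  0.0016595 ],
       [ 0.39024036, -0.52080263, -0.75926088],
   
[... 509 characters left out ...]
{'fx': 297.7322662245832, 'fy': 297.7322662245832, 'cx': 259.68425141926815, 'cy': 191.27891145869089, 'D': array([-0.04796401,  0.        ,  0.        ,  0.        ,  0.        ]), 'mount': array([[ 9.99999976e-01, -2.10217541e-04,  6.32948665e-05,
        -4.98971651e-05],
       [ 1.78178298e-04,  9.45570577e-01,  3.25417043e-01,
        -8.36493597e+01],
       [-1.28258134e-04, -3.25417024e-01,  9.45570592e-01,
        -1.42129401e+02],
       [ 0.00000000e+00,  0.00000000e+00,  0.00000000e+00,
         1.00000000e+00]])}
['Unreachable', 'get_calibration', 'get_image', 'get_obs', 'goto', 'grasp_offset', 'grip', 'move_j', 'move_l', 'regions_of', 'sign_off', 'solve_ik', 'spot_in', 'wait']
```

View pics/a_scene.png

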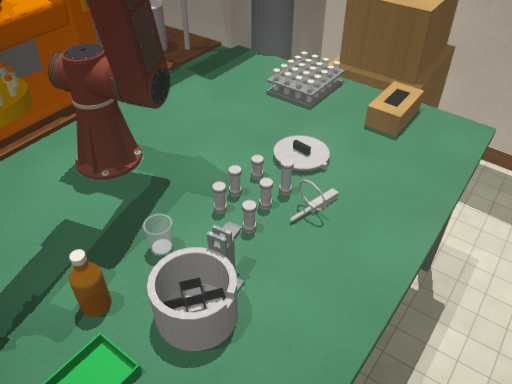

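View pics/a_top.png

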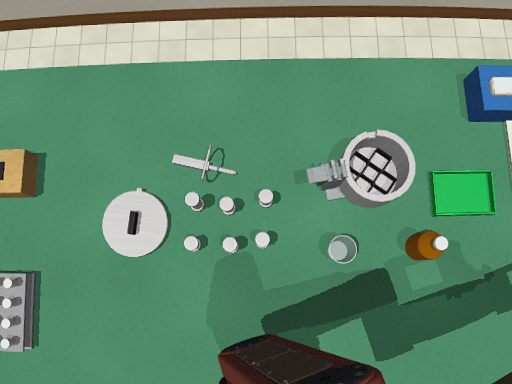

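View pics/a_wrist.png

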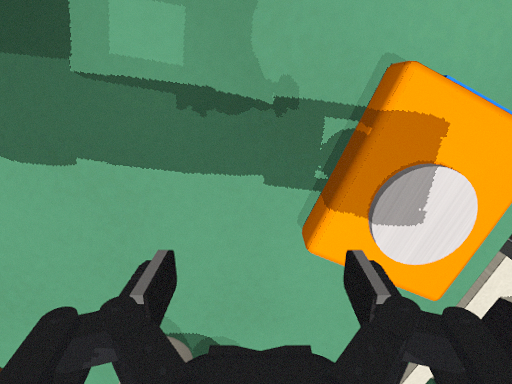

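Run:
```python
from station import *
print(grasp_offset)
for cam in ("scene","top"):
    for n in ("pot","lid","pin","cell_a","long_cell","short_cell","solvent_bottle","beaker","notch","pin_hole","key","lid_bar"):
        try: print(cam,n,[(round(d["score"],2),[round(float(v)) for v in d["extent"]]) for d in spot_in(n,cam)][:6])
        except Exception as e: print(cam,n,repr(e))
print(get_obs()["t"])
```

```text
18.700000000000003
scene pot [(0.65, [195, 286, 101, 128])]
scene lid [(0.61, [302, 153, 55, 34])]
scene pin [(0.65, [315, 201, 48, 41])]
scene cell_a [(0.94, [220, 198, 14, 28]), (0.74, [287, 176, 14, 36]), (0.6, [250, 219, 16, 36]), (0.54, [264, 193, 15, 30])]
scene long_cell [(0.8, [285, 178, 14, 38]), (0.41, [304, 154, 58, 37])]
scene short_cell [(0.7, [259, 167, 18, 27]), (0.66, [250, 219, 12, 33]), (0.48, [196, 287, 96, 128])]
scene solvent_bottle []
scene beaker [(0.71, [258, 168, 16, 26]), (0.58, [157, 238, 29, 39])]
scene notch [(0.95, [196, 288, 99, 131]), (0.65, [301, 154, 53, 36])]
scene pin_hole [(0.92, [196, 286, 96, 130])]
scene key [(0.75, [304, 153, 56, 35]), (0.44, [196, 286, 94, 130]), (0.35, [221, 196, 18, 32])]
scene lid_bar [(0.57, [300, 154, 59, 35]), (0.2, [266, 194, 14, 28])]
top pot [(0.76, [362, 170, 107, 77])]
top lid [(0.64, [133, 224, 66, 66])]
top pin [(0.27, [360, 169, 109, 77])]
top cell_a [(0.77, [264, 241, 10, 12]), (0.71, [229, 246, 16, 17]), (0.62, [266, 198, 13, 17]), (0.35, [362, 168, 109, 79])]
top long_cell [(0.81, [195, 204, 14, 19])]
top short_cell [(0.62, [193, 243, 15, 20])]
top solvent_bottle [(0.6, [427, 245, 46, 32])]
top beaker [(0.6, [341, 249, 30, 28]), (0.53, [359, 168, 105, 73]), (0.42, [193, 245, 16, 21]), (0.28, [134, 224, 66, 67])]
top notch [(0.6, [360, 172, 108, 77]), (0.27, [195, 202, 12, 21])]
top pin_hole [(0.94, [361, 169, 111, 74])]
top key [(0.78, [136, 223, 65, 71]), (0.7, [202, 164, 63, 38]), (0.16, [359, 170, 110, 76])]
top lid_bar [(0.87, [132, 222, 67, 68])]
1.35
```

```bash
cat > h.py <<'E'
from station import *
import numpy as np, cv2
from scipy.spatial.transform import Rotation as Ro
from scipy.optimize import least_squares
def K(c): return np.array([[c["fx"],0,c["cx"]],[0,c["fy"],c["cy"]],[0,0,1.]])
def ext(name,obs=None):
    """R,t world->camera"""
    c=get_calibration(name)
    if name!="wrist": return K(c),np.array(c["D"],float),np.array(c["R"]),np.array(c["t"])
    o=obs or get_obs()
    T=np.eye(4); T[:3,:3]=Ro.from_euler("xyz",o["ee_rot"],degrees=True).as_matrix(); T[:3,3]=o["tcp_pos"]
    C=np.linalg.inv(T@np.array(c["mount"]))
    return K(c),np.array(c["D"],float),C[:3,:3],C[:3,3]
def proj(X,E):
    k,d,R,t=E
    X=np.asarray(X,float).reshape(-1,3)
    return cv2.projectPoints(X,cv2.Rodrigues(R)[0],t,k,d)[0].reshape(-1,2)
def ray(uv,E):
    k,d,R,t=E
    n=cv2.undistortPoints(np.array(uv,float).reshape(-1,1,2),k,d).reshape(-1,2)
    v=np.c_[n,np.ones(len(n))]@R
    return -R.T@t, v/np.linalg.norm(v,axis=1,keepdims=True)
def atz(uv,z,E):
    o,v=ray(uv,E); return o+v*((z-o[2])/v[:,2])[:,None]
def tri(obs):
    """obs list of (uv,E) -> point, residual px"""
    A=np.zeros((3,3));b=np.zeros(3)
    for uv,E in obs:
        o,v=ray([uv],E);P=np.eye(3)-np.outer(v[0],v[0]);A+=P;b+=P@o
    x=np.linalg.solve(A,b)
    return x,[np.linalg.norm(proj(x,E)[0]-uv) for uv,E in obs]
def crop(im,x0,y0,x1,y1,s,name):
    c=cv2.resize(im[y0:y1,x0:x1,::-1],None,fx=s,fy=s,interpolation=cv2.INTER_CUBIC); cv2.imwrite(name,c)
def st():
    o=get_obs(); return "t=%.2f tcp=%s rot=%s F=%s gw=%.1f"%(o["t"],np.round(o["tcp_pos"],1),np.round(o["ee_rot"],1),np.round(o["wrist_force"],1),o["grip_width"])
E
python3 - <<'E'
from h import *
S=cv2.imread("pics/a_scene.png")[:,:,::-1];T=cv2.imread("pics/a_top.png")[:,:,::-1]
crop(S,195,140,355,240,5,"pics/b_s.png"); crop(T,160,140,290,260,5,"pics/b_t.png"); crop(T,300,120,430,210,6,"pics/b_pot.png")
Et=ext("top");Es=ext("scene")
tops=[(193,199),(227,203),(266,195),(191,243),(230,244),(262,239)]
for u in tops:
    print(u,[ (z,np.round(atz([u],z,Et)[0,:2]),np.round(proj(atz([u],z,Et)[0],Es)[0])) for z in (65,85,105)])
E
```

```text
(193, 199) [(65, array([538., 208.]), array([288., 172.])), (85, array([534., 205.]), array([287., 167.])), (105, array([531., 202.]), array([286., 161.]))]
(227, 203) [(65, array([526., 121.]), array([267., 187.])), (85, array([523., 119.]), array([266., 181.])), (105, array([520., 118.]), array([265., 175.]))]
(266, 195) [(65, array([545.,  22.]), array([251., 210.])), (85, array([542.,  22.]), array([249., 204.])), (105, array([538.,  22.]), array([248., 197.]))]
(191, 243) [(65, array([426., 212.]), array([257., 157.])), (85, array([424., 209.]), array([256., 152.])), (105, array([423., 206.]), array([255., 147.]))]
(230, 244) [(65, array([422., 114.]), array([235., 174.])), (85, array([421., 112.]), array([234., 168.])), (105, array([420., 111.]), array([233., 162.]))]
(262, 239) [(65, array([434.,  34.]), array([220., 191.])), (85, array([432.,  34.]), array([219., 185.])), (105, array([431.,  34.]), array([218., 179.]))]
```

View pics/b_s.png

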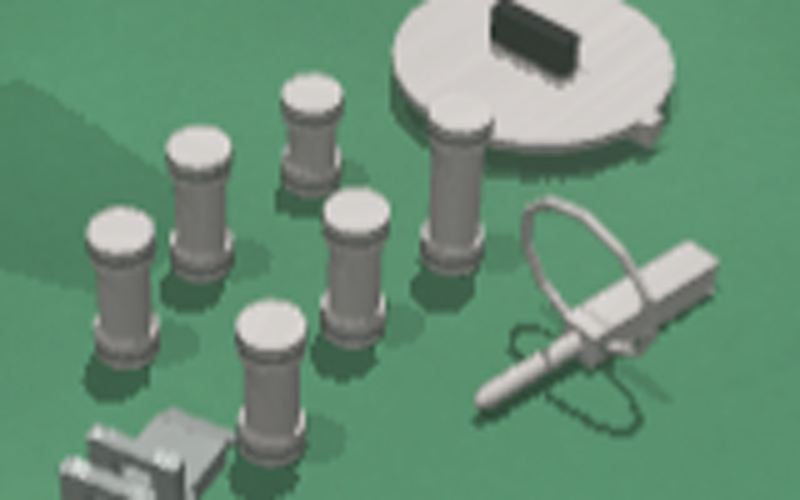

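View pics/b_t.png

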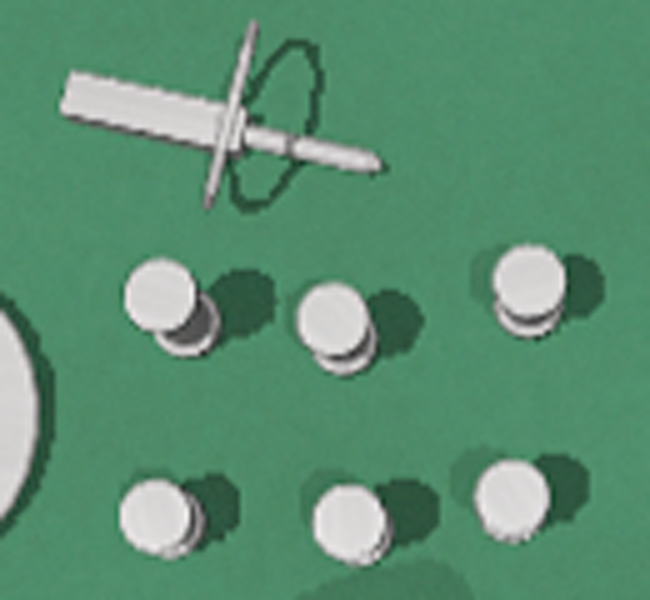

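View pics/b_pot.png

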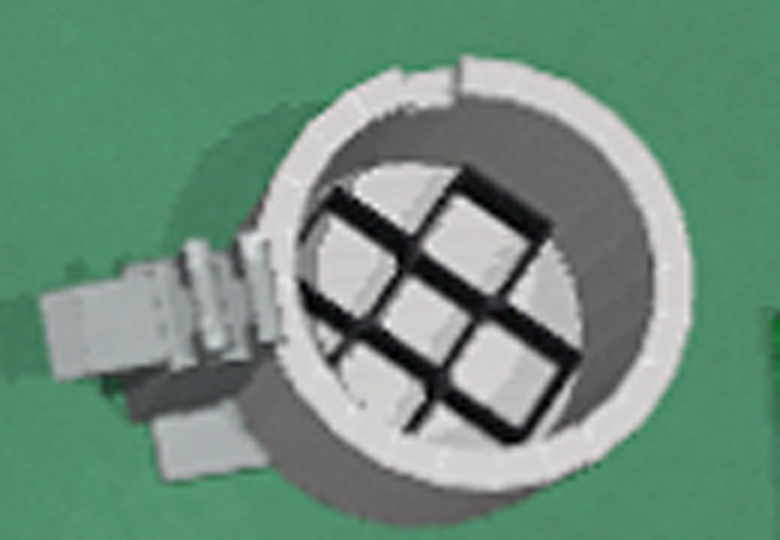

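Run:
```python
from h import *
Et=ext("top")
T=lambda u,v:(300+u/6,120+v/6)
print("rim pts",np.round(atz([T(690,290),T(480,488),T(480,58),T(275,330),T(262,235)],120,Et)[:,:2]))
print("lid",np.round(atz([(134,224),(140,189)],24,Et)[:,:2]), "bot", np.round(atz([(420,246),(440,243)],170,Et)[:,:2]),np.round(atz([(342,246)],85,Et)[:,:2]))
print("pin",np.round(atz([(174,159),(236,172)],12,Et)[:,:2]), "bot", np.round(proj([[420,-180,0]],Et)))
```

```text
rim pts [[ 596. -347.]
 [ 515. -254.]
 [ 696. -266.]
 [ 582. -173.]
 [ 622. -170.]]
lid [[480. 371.]
 [573. 358.]] bot [[ 403. -327.]
 [ 409. -375.]] [[ 412. -162.]]
pin [[657. 270.]
 [618. 101.]] bot [[343. 245.]]
```

```bash
cat >> h.py <<'E'
import pickle
def shot(name,cam="wrist"):
    o=get_obs(); E=ext(cam,o); im=get_image(cam); cv2.imwrite(f"pics/{name}.png",im[:,:,::-1]); pickle.dump(E,open(f"pics/{name}.pkl","wb")); return im,E
def load(name): return cv2.imread(f"pics/{name}.png")[:,:,::-1],pickle.load(open(f"pics/{name}.pkl","rb"))
E
python3 - <<'E'
from h import *
goto([607,-225,330],[180,0,0]); wait(.3); shot("c1"); print(st())
goto([570,-262,330],[180,0,90]); wait(.3); shot("c2"); print(st())
goto([480,30,330],[180,0,0]); wait(.3); shot("c3"); print(st())
goto([480,130,330],[180,0,0]); wait(.3); shot("c4"); print(st())
E
python3 -c "
import cv2,numpy as np
a=[cv2.imread(f'pics/c{i}.png') for i in (1,2,3,4)]
cv2.imwrite('pics/c.png',cv2.resize(np.vstack([np.hstack(a[:2]),np.hstack(a[2:])]),(800,600),interpolation=cv2.INTER_AREA))"
```

```text
t=3.53 tcp=[ 606.8 -225.5  329.9] rot=[-180.    0.   -0.] F=[-0.7 -0.1  0.6] gw=85.4
t=5.35 tcp=[ 570.  -261.9  330. ] rot=[180.  -0.  90.] F=[ 0.4 -0.5  0.6] gw=85.6
t=7.47 tcp=[480.1  29.8 329.9] rot=[-180.    0.   -0.] F=[-0.4  0.3  0.2] gw=85.7
t=8.30 tcp=[480.1 129.2 330. ] rot=[ 1.8e+02 -0.0e+00 -1.0e-01] F=[ 0.1 -0.6 -0.1] gw=85.3
```

View pics/c.png

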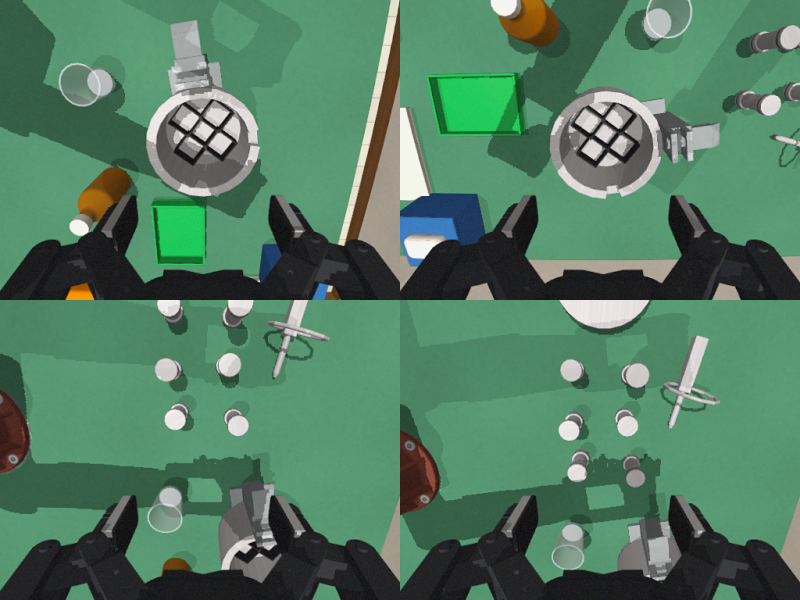

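View pics/c1.png

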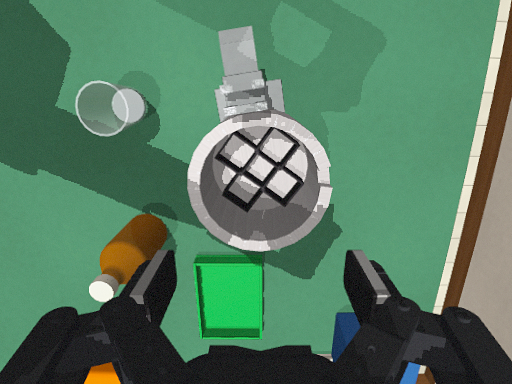

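View pics/c2.png

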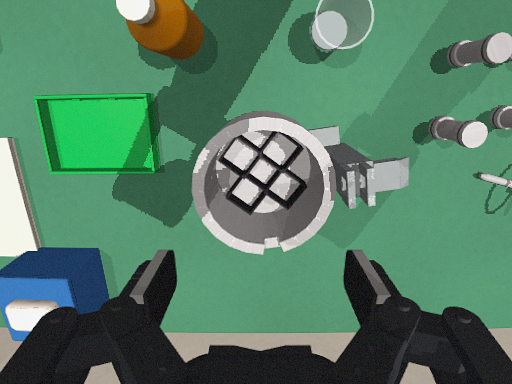

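Run:
```python
from h import *
im,E=load("c1"); crop(im,180,20,340,260,3.3,"pics/d1.png") if 0 else crop(im,180,100,340,260,3.75,"pics/d1.png")
im,E=load("c2"); crop(im,185,105,345,265,3.75,"pics/d2.png")
crop(im,325,120,425,220,5,"pics/d3.png")
```

```text
(no output)
```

View pics/d1.png

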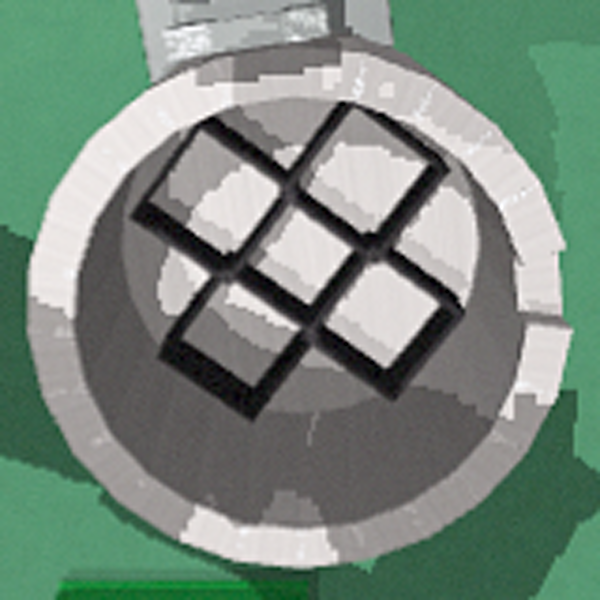

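View pics/d2.png

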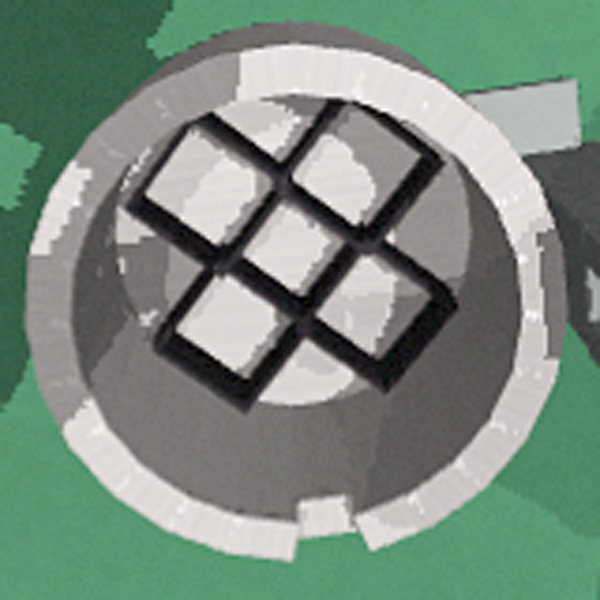

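View pics/d3.png

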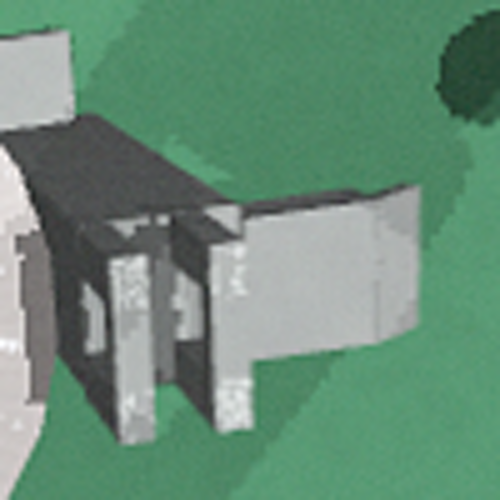

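```bash
cat > potfit.py <<'E'
from h import *
_,E1=load("c1");_,E2=load("c2")
f1=lambda L:[(180+u/3.75,100+v/3.75) for u,v in L]
f2=lambda L:[(185+u/3.75,105+v/3.75) for u,v in L]
O=[(f1([(28,270),(180,540),(290,568),(420,535),(545,420),(60,180)]),E1),(f2([(27,300),(180,528),(295,560),(375,550),(480,480),(550,380),(300,45),(430,80),(530,170)]),E2)]
I=[(f1([(76,290),(290,525),(290,98)]),E1),(f2([(72,300),(520,290),(300,95)]),E2)]
for z in (115,120,125):
    def res(c):
        r=[]
        for S,rad in ((O,90),(I,75)):
            for p,E in S: r+=list(np.hypot(*(atz(p,z,E)[:,:2]-c).T)-rad)
        return np.array(r)
    s=least_squares(res,[607,-262],loss="soft_l1"); print(z,s.x,np.round(res(s.x),1))
c1=f1([(302,255)])[0];c2=f2([(293,250)])[0]
print("centre tri",tri([(c1,E1),(c2,E2)]))
print("notch corners tri",[tri([(f1([a])[0],E1),(f2([b])[0],E2)]) for a,b in (((562,250),(375,550)),((570,325),(295,560)))])
# pocket crossing
for a,b in (((290,185),(283,180)),((372,245),(365,238)),((312,325),(303,318)),((232,265),(222,262))):
    print(tri([(f1([a])[0],E1),(f2([b])[0],E2)]))
E
python3 potfit.py
```

```text
115 [ 606.89756469 -257.63487798] [ 2.2  3.2  4.   1.3  2.1  1.5 -0.1 -0.2  3.3  4.1  0.3  1.5  0.2  0.2
  1.8  0.7  1.5 -0.6 -0.3  1.7 -0.3]
120 [ 606.34525504 -257.05224424] [ 0.6  0.8  1.7 -0.7  0.9  0.3 -0.6 -2.2  0.9  1.5 -2.2 -0.7  0.  -0.3
  0.6 -0.7 -0.7 -0.6 -0.6  0.1 -0.2]
125 [ 605.82219979 -256.31114654] [-1.  -1.6 -0.5 -2.5 -0.2 -0.9 -1.  -4.1 -1.6 -1.2 -4.8 -3.  -0.1 -0.9
 -0.6 -2.1 -2.6 -0.8 -0.7 -1.5 -0.1]
centre tri (array([ 607.38771031, -257.0048745 ,   26.30330046]), [np.float64(0.21144700676662642), np.float64(0.21046639891287747)])
notch corners tri [(array([ 689.76006798, -229.09266157,  126.73879521]), [np.float64(0.593612204803713), np.float64(0.5361643192620578)]), (array([ 696.27791557, -256.6619779 ,  121.32520136]), [np.float64(0.11330263545789049), np.float64(0.10451921987739318)])]
(array([ 604.02948727, -257.92378141, -113.0888884 ]), [np.float64(1.8432645394658824), np.float64(1.837692112865095)])
(array([ 617.43441239, -238.37487856,   39.19808147]), [np.float64(14.17718074455395), np.float64(13.884704964338852)])
(array([ 608.75618295, -256.23326943,  115.69070188]), [np.float64(2.235105818710463), np.float64(2.218212492975308)])
(array([ 590.69262534, -268.09410454,   64.24069087]), [np.float64(13.294315150966442), np.float64(13.462677983307767)])
```

```bash
cat >> potfit.py <<'E'
print('---')
c=np.array([606.4,-257.1])
for L,f,E in (([(562,250),(570,325),(522,262),(524,320)],f1,E1),([(375,550),(295,560),(357,510),(298,510)],f2,E2)):
    p=atz(f(L),120,E)[:,:2]-c; a=np.degrees(np.arctan2(p[:,1],p[:,0])); print(np.round(a,1),np.round(np.hypot(*p.T),1),"yaw",a[:2].mean(),a[2:].mean())
for L,f,E in (([(290,185),(372,245),(312,325),(232,265),(348,105),(445,165),(460,308),(393,395),(250,415),(165,350),(135,210),(207,125)],f1,E1),([(283,180),(365,238),(303,318),(222,262)],f2,E2)):
    p=atz(f(L),42,E)[:,:2]-c; print(np.round(np.degrees(np.arctan2(p[:,1],p[:,0])),1),np.round(np.hypot(*p.T),1),p[:4].mean(0), p.mean(0))
# bracket, view c2 d3 scale5 off 325,120: plate tops z160
g=lambda L:[(325+u/5,120+v/5) for u,v in L]
p=atz(g([(107,257),(120,440),(152,253),(153,435),(205,240),(215,430),(243,235),(250,428)]),160,E2)[:,:2]-c
print(np.round(p,1),np.round(np.hypot(*p.T),1))
p=atz(g([(418,187),(418,325)]),130,E2)[:,:2]-c;print(p)
E
python3 potfit.py|sed -n '/---/,$p'
```

```text
---
[16.8  0.1 16.6  1.4] [89.3 90.1 75.9 74.7] yaw 8.419187046212954 9.037694653118308
[18.6  0.2 17.5  1.1] [91.5 90.8 74.  70.5] yaw 9.392696786748967 9.300661435595929
[  96.2   15.4  -78.3 -179.7   73.4   35.1  -15.6  -55.2 -107.6 -146.7
  160.9  122.5] [32.2 30.  25.8 26.7 65.4 69.1 67.4 68.  67.9 65.6 68.  65.5] [0.98462292 3.6248609 ] [0.6819605  1.64612235]
[-173.1  106.4    9.7  -87.1] [32.  29.9 25.4 28.3] [-3.43591612  0.22773921] [-3.43591612  0.22773921]
[[-36.   89.4]
 [  7.   96.4]
 [-36.9  99.2]
 [  5.8 103.9]
 [-39.9 110.5]
 [  4.6 118. ]
 [-41.  118.7]
 [  4.1 126. ]] [ 96.3  96.7 105.8 104.  117.5 118.1 125.6 126. ]
[[-45.20436758 171.32596343]
 [-10.89279    176.85853314]]
```

Run:
```python
from h import *
cells={"A":(523,119,85),"B":(542,22,85),"C":(421,112,85),"D":(432,34,85),"L":(531,202,105),"S":(426,212,65)}
for n,b in (("c3",(170,0,350,200)),("c4",(170,60,350,260))):
    im,E=load(n); im=im.copy()
    s=4; x0,y0,x1,y1=b; c=cv2.resize(im[y0:y1,x0:x1,::-1],None,fx=s,fy=s,interpolation=cv2.INTER_CUBIC)
    for k,(x,y,z) in cells.items():
        a=np.linspace(0,2*np.pi,40); p=proj(np.c_[x+18*np.cos(a),y+18*np.sin(a),0*a+z],E); p=(p-[x0,y0]+.5)*s
        cv2.polylines(c,[np.int32(p)],True,(0,0,255),1); cv2.putText(c,k,tuple(int(v) for v in p[0]),0,.6,(255,0,0),2)
    cv2.imwrite(f"pics/e_{n}.png",cv2.resize(c,None,fx=.75,fy=.75))
```

```text
(no output)
```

View pics/e_c3.png

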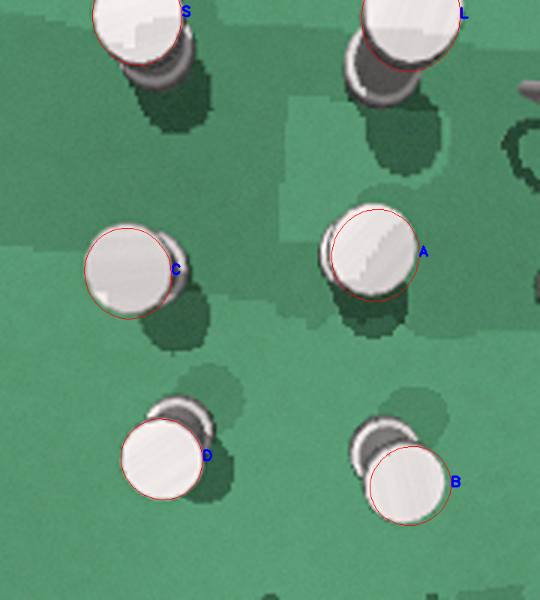

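View pics/e_c4.png

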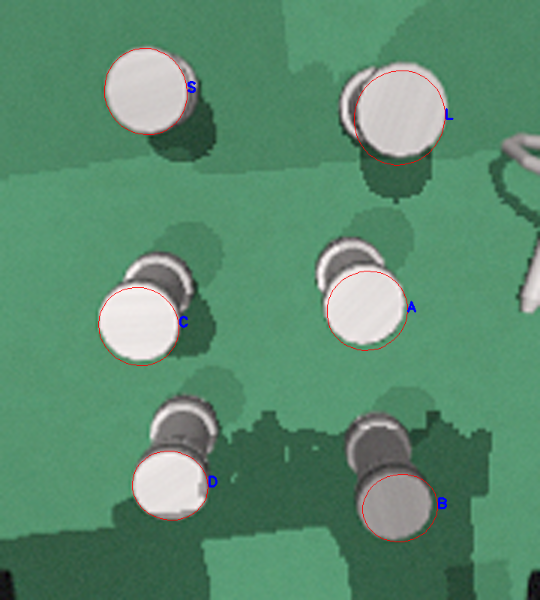

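```bash
cat >> potfit.py <<'E'
print('===')
for k in (0,1):
    def res(c):
        r=[]
        for S,rad in ((O,90),(I,75)):
            p,E=S[k]; r+=list(np.hypot(*(atz(p,120,E)[:,:2]-c).T)-rad)
        return np.array(r)
    print(least_squares(res,[607,-262],loss="soft_l1").x)
E
python3 potfit.py|sed -n '/===/,$p'
cat >> h.py <<'E'
POT=np.array([606.4,-257.0]); PYAW=9.0
CELLS={"A":(523,120.5),"B":(540.5,22.5),"C":(421,113.5),"D":(432,34)}
def pp(x,y):
    a=np.radians(PYAW); return POT+[x*np.cos(a)-y*np.sin(a),x*np.sin(a)+y*np.cos(a)]
WELL={i:pp(42*np.cos(np.radians(45+90*i)),42*np.sin(np.radians(45+90*i))) for i in range(4)}
WYAW={0:-36,1:54,2:-36,3:54}
E
python3 - <<'E'
from h import *
print(WELL)
grip(60,40)
x,y=CELLS["B"]
goto([x,y,180],[180,0,0]); move_l([x,y,55],speed=120); print(st())
grip(20,60); print(st())
move_l([x,y,240],speed=200); print(st())
shot("f1")
x,y=WELL[2]
goto([x,y,240],[180,0,WYAW[2]]); move_l([x,y,125],speed=150); wait(.2);print(st()); shot("f2")
E
```

```text
===
[ 606.17382345 -257.44010288]
[ 606.42149726 -256.78905891]
{0: array([ 631.0869806 , -223.02128624]), 1: array([ 572.42128624, -232.3130194 ]), 2: array([ 581.7130194 , -290.97871376]), 3: array([ 640.37871376, -281.6869806 ])}
t=10.67 tcp=[541.5  22.5  56. ] rot=[ 1.8e+02 -1.0e-01  0.0e+00] F=[ 0.1 -0.1  1.2] gw=60.0
t=11.02 tcp=[541.2  22.4  56.2] rot=[ 1.8e+02 -1.0e-01 -0.0e+00] F=[-1.6 -0.2  6. ] gw=34.1
t=12.09 tcp=[539.2  22.6 237.9] rot=[-180.     0.2    0. ] F=[ 0.2  0.1 -1.8] gw=34.6
t=14.46 tcp=[ 582.7 -291.6  126.7] rot=[-180.    -0.2  -36. ] F=[ 0.4 -0.2 -2.5] gw=34.4
```

View pics/f2.png

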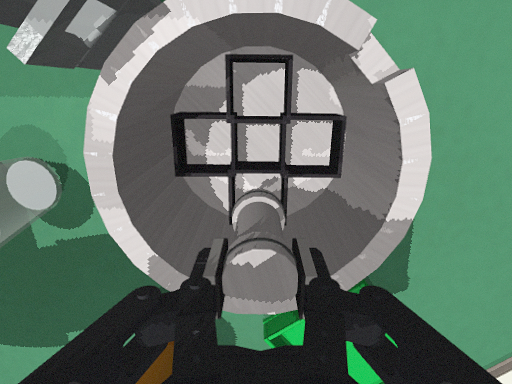

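View pics/f1.png

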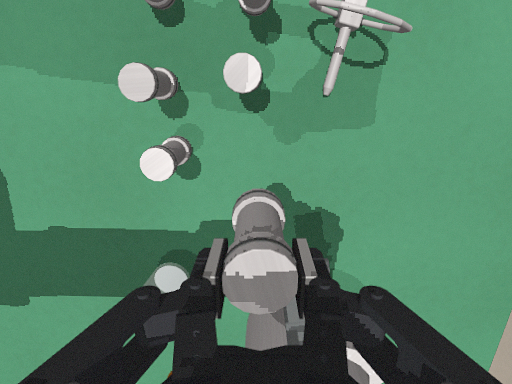

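```bash
cat >> h.py <<'E'
def lower(x,y,z0,z1,fmax=12,step=6,speed=80):
    """go down in steps; stop on upward force rise; returns z reached"""
    f0=get_obs()["wrist_force"][2]; z=z0
    while z>z1:
        z=max(z1,z-step); move_l([x,y,z],speed=speed)
        f=get_obs()["wrist_force"][2]-f0
        if f>fmax: print("contact z",z,"f",round(f,1)); return z
    return z
E
python3 - <<'E'
from h import *
x,y=WELL[2]
move_l([x,y,90],speed=120); print(st()); z=lower(x,y,90,67); print(z,st())
grip(50); wait(.1); print(st()); shot("f3"); move_l([x,y,200],speed=250); print(st()); shot("f4")
E
```

```text
t=14.95 tcp=[ 581.1 -290.6   89.1] rot=[ 1.8e+02  1.0e-01 -3.6e+01] F=[ 0.2  0.4 -2.1] gw=34.6
67 t=15.95 tcp=[ 582.8 -291.6   68.3] rot=[-1.8e+02 -1.0e-01 -3.6e+01] F=[-0.6 -0.3  2.4] gw=34.5
t=16.35 tcp=[ 584.1 -289.    68.2] rot=[-1.797e+02 -1.000e-01 -3.600e+01] F=[3.1 6.4 4.5] gw=50.2
t=17.08 tcp=[ 580.9 -290.6  198.5] rot=[ 1.8e+02  1.0e-01 -3.6e+01] F=[-0.6  0.  -1.1] gw=50.0
```

View pics/f4.png

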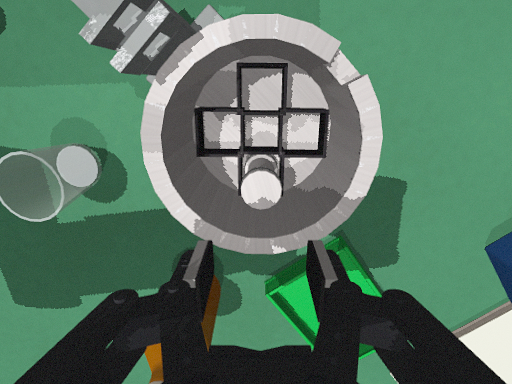

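```bash
cat >> h.py <<'E'
def pick(k):
    x,y=CELLS[k]; grip(60,60); goto([x,y,170],[180,0,0]); move_l([x,y,55],speed=150); grip(20,60); print("picked",st()); move_l([x,y,240],speed=220); print(st())
def place(i):
    x,y=WELL[i]; x,y=(np.array([x,y])-POT)*(41/42)+POT
    goto([x,y,240],[180,0,WYAW[i]]); move_l([x,y,92],speed=150); wait(.1); z=lower(x,y,92,67); print("low",z,st())
    if z>68.5: return False
    grip(43); wait(.1); print("open",st()); move_l([x,y,200],speed=220); print(st()); return True
E
python3 - <<'E'
from h import *
pick("D"); print(place(1)); shot("g1")
E
```

```text
picked t=20.02 tcp=[433.2  33.9  56.4] rot=[ 1.8e+02 -1.0e-01  0.0e+00] F=[-2.1  0.6  7.1] gw=34.6
t=21.01 tcp=[430.6  34.1 238.1] rot=[-180.     0.2    0. ] F=[-0.3  0.7 -3. ] gw=34.4
low 67 t=24.73 tcp=[ 574.5 -233.6   68.5] rot=[179.8  -0.   54. ] F=[ 0.4 -0.5  6. ] gw=34.3
open t=25.07 tcp=[ 573.5 -233.    67. ] rot=[180.  -0.  54.] F=[ 2.3 -1.1  1.5] gw=43.0
t=25.83 tcp=[ 571.8 -232.2  198.1] rot=[-179.8    0.    54. ] F=[-0.6  0.4  0.1] gw=42.9
True
```

View pics/g1.png

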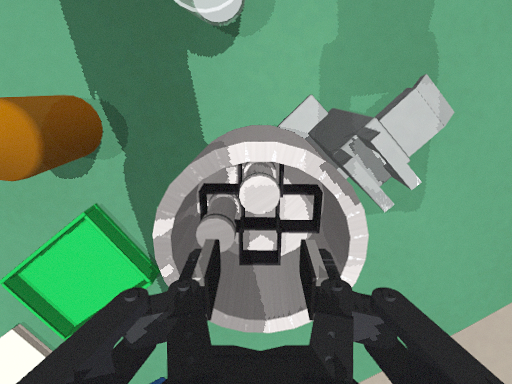

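Run:
```python
from h import *
pick("A"); r=place(3); print(r); shot("g2")
if r:
    pick("C"); print(place(0)); wait(.1); shot("g3")
```

```text
picked t=28.83 tcp=[524.1 120.7  56.6] rot=[-1.8e+02 -1.0e-01  0.0e+00] F=[-1.6  0.1  5.9] gw=34.1
t=29.82 tcp=[521.6 120.4 237.9] rot=[180.    0.2  -0. ] F=[-0.7 -0.7 -2.3] gw=34.2
contact z 74 f 12.4
low 74 t=33.35 tcp=[ 651.3 -288.5   87.8] rot=[ 1.782e+02 -1.000e-01  5.400e+01] F=[ 6.7 -4.5 21. ] gw=34.5
False
```

Run:
```python
from h import *
print(get_obs()["joint_pos"]); x,y=639.7,-281.1
move_l([x,y,140],speed=100); wait(.2); print(st()); shot("g2b")
```

```text
[-29.49737313  29.4751856   86.32044373  -0.08736962  62.35734989
 -83.47600166]
t=34.41 tcp=[ 639.  -280.7  138.6] rot=[-179.9    0.    54. ] F=[ 0.5 -0.1 -2.4] gw=34.4
```

View pics/g2.png

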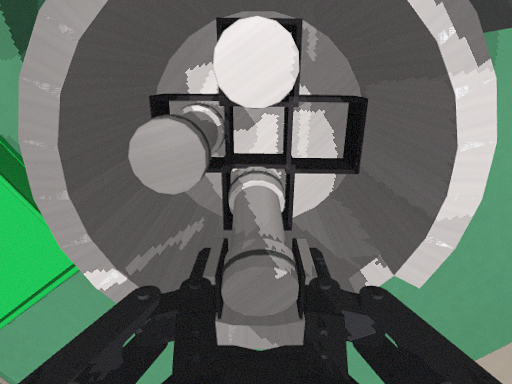

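View pics/g2b.png

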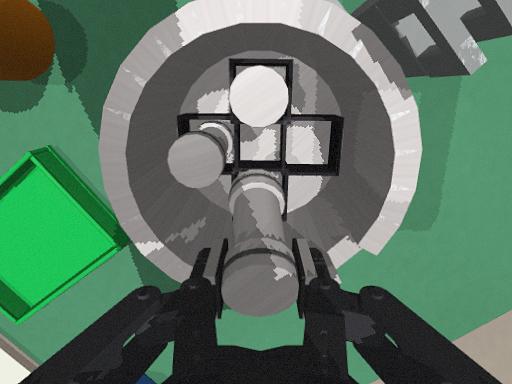

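```bash
cat >> h.py <<'E'
def potmodel():
    L=[];a=np.linspace(0,2*np.pi,73)
    for r in (75,90): L.append(np.array([[*pp(r*np.cos(t),r*np.sin(t)),120] for t in a]))
    for i in range(4):
        th=np.radians(45+90*i); e=np.array([np.cos(th),np.sin(th)]);f=np.array([-e[1],e[0]])
        L.append(np.array([[*pp(*(42*e+21*u*e+21*v*f)),42] for u,v in ((1,1),(1,-1),(-1,-1),(-1,1),(1,1))]))
    return L
def overlay(name,out,box,s,extra=[]):
    im,E=load(name); x0,y0,x1,y1=box
    c=cv2.resize(im[y0:y1,x0:x1,::-1],None,fx=s,fy=s,interpolation=cv2.INTER_CUBIC)
    for P in potmodel()+extra:
        cv2.polylines(c,[np.int32((proj(P,E)-[x0,y0]+.5)*s)],False,(0,0,255),1)
    cv2.imwrite(out,c)
E
python3 - <<'E'
from h import *
overlay("g2b","pics/h1.png",(100,30,420,270),2.5)
overlay("g1","pics/h2.png",(140,120,380,300),3)
E
```

```text
(no output)
```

View pics/h1.png

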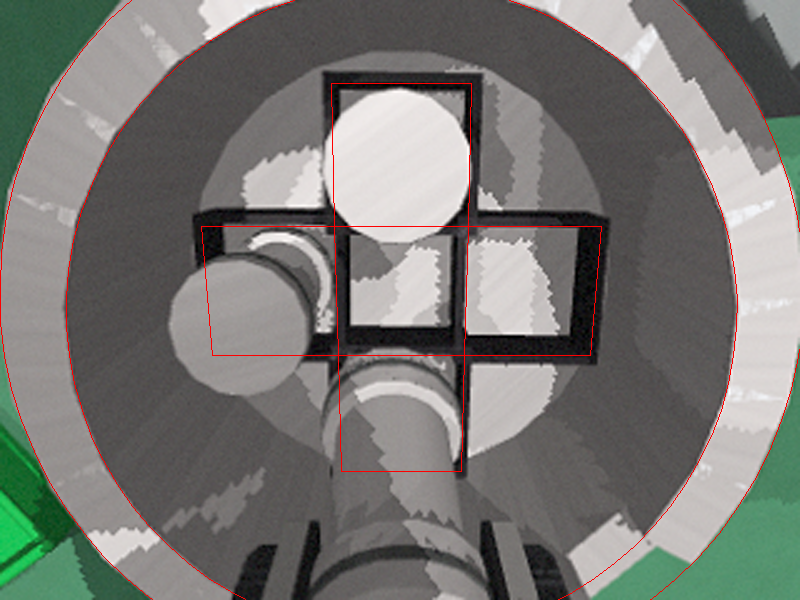

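View pics/h2.png

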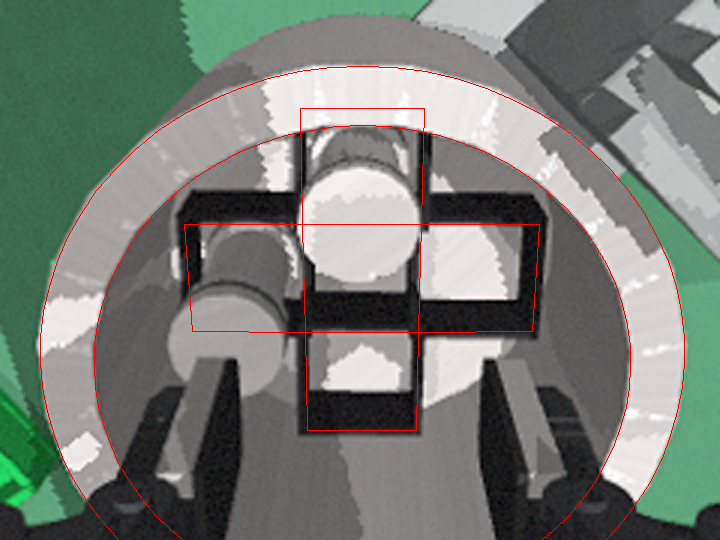

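Run:
```python
from h import *
x,y=639.7,-281.1
move_l([x,y,235],speed=220)
goto([500,20,235],[180,0,54]); move_l([500,20,80],speed=200); wait(.1); z=lower(500,20,80,53,fmax=15,step=5); print(z,st())
wait(.2); grip(60); wait(.2); print(st()); shot("i0")
move_l([500,20,170],speed=250); goto([500,55,240],[180,0,0]); wait(.2); print(st()); shot("i1")
```

```text
53 t=38.83 tcp=[500.8  19.7  54.3] rot=[179.9   0.   54. ] F=[-2.  -1.3  4.6] gw=34.5
t=39.59 tcp=[499.9  20.   52.9] rot=[-180.    0.   54.] F=[-1.2  0.4 -0.7] gw=59.9
t=41.42 tcp=[499.5  54.8 239. ] rot=[-1.8e+02  1.0e-01  0.0e+00] F=[0.2 0.3 0.5] gw=59.9
```

View pics/i1.png

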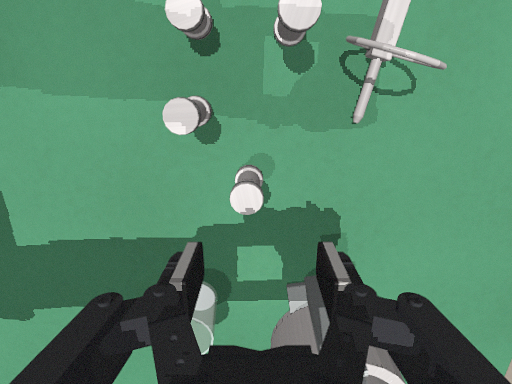

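View pics/i0.png

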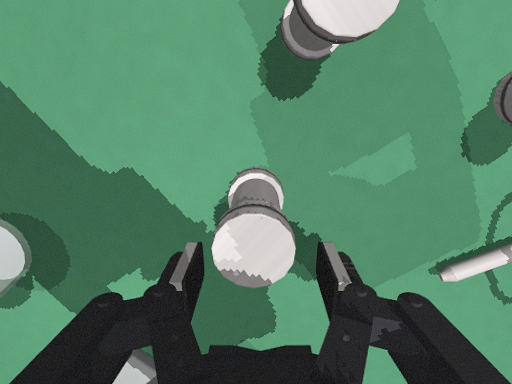

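```bash
python3 - <<'E'
from h import *
for n,uv in (("i0",(253.5,245)),("i1",(247,197.5))):
    im,E=load(n); print(n,atz([uv],85,E))
im,E=load("i1"); print(atz([(182,116)],85,E), "C; D base etc")
a=np.linspace(0,2*np.pi,40)
ex=[np.c_[490+18*np.cos(a),28+18*np.sin(a),0*a+85]]
for n,uv,b in (("i1",(247,197.5),(140,60,300,240)),("i0",(253.5,245),(180,140,340,300))):
    im,E=load(n); p=atz([uv],85,E)[0]
    ex=[np.c_[p[0]+18*np.cos(a),p[1]+18*np.sin(a),0*a+85],np.c_[p[0]+18*np.cos(a),p[1]+18*np.sin(a),0*a]]
    if n=="i1":
        q=(421,113.5); ex+=[np.c_[q[0]+18*np.cos(a),q[1]+18*np.sin(a),0*a+85]]
    overlay(n,f"pics/j_{n}.png",b,3.3,ex)
E
cd pics; python3 -c "
import cv2,numpy as np
a=cv2.imread('j_i1.png');b=cv2.imread('j_i0.png');h=min(a.shape[0],b.shape[0]);c=np.hstack([a[:h],b[:h]]);cv2.imwrite('j.png',cv2.resize(c,None,fx=.74,fy=.74))"
```

```text
i0 [[480.09985136  30.94418002  85.        ]]
i1 [[485.49042838  29.74943561  85.        ]]
[[423.2821526  114.21511678  85.        ]] C; D base etc
```

View pics/j.png

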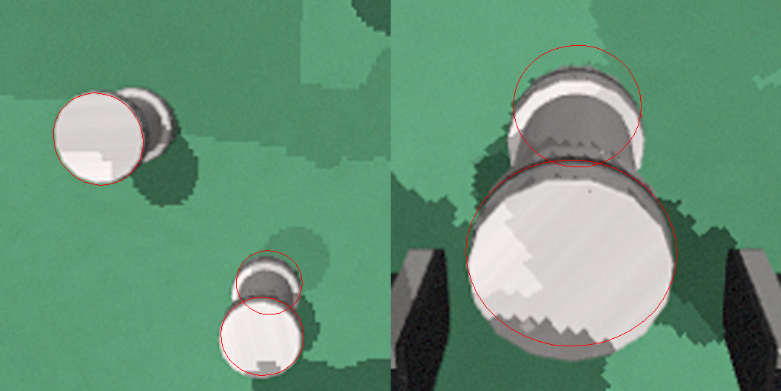

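Run:
```python
from h import *
for n,uv in (("i0",(254,249)),("i1",(246.7,198.3))):
    im,E=load(n); print(n,atz([uv],85,E))
```

```text
i0 [[481.75094783  29.98691737  85.        ]]
i1 [[485.1594793   28.84527077  85.        ]]
```

```bash
cat >> h.py <<'E'
def pick2(x,y,yaw):
    """centre across, then grip with final yaw"""
    alt=yaw-90; grip(60,60); goto([x,y,130],[180,0,alt]); move_l([x,y,55],speed=150); grip(33,25); print("c",st()); grip(60,60)
    move_l([x,y,92],speed=150); goto([x,y,92],[180,0,yaw]); move_l([x,y,55],speed=120); grip(20,60); print("picked",st()); move_l([x,y,240],speed=220); wait(.1); print(st())
def place2(i,r=42.,fmax=7):
    x,y=WELL[i]; x,y=(np.array([x,y])-POT)*(r/42)+POT
    goto([x,y,240],[180,0,WYAW[i]]); move_l([x,y,110],speed=150); wait(.2); print(st()); z=lower(x,y,110,67,fmax=fmax,step=4,speed=60); print("low",z,st())
    if z>69: return False
    grip(43); wait(.1); print("open",st()); move_l([x,y,200],speed=220); print(st()); return True
E
python3 - <<'E'
from h import *
pick2(484.5,29,54); shot("k1"); r=place2(3); shot("k2"); print(r)
E
```

```text
c t=43.27 tcp=[486.1  29.   56.7] rot=[-179.9   -0.2  -36. ] F=[0.  0.2 6.4] gw=35.1
picked t=46.25 tcp=[485.5  28.8  56.2] rot=[179.9  -0.   54. ] F=[-0.5 -1.   3.7] gw=34.6
t=47.34 tcp=[482.9  29.2 237.5] rot=[-1.798e+02  1.000e-01  5.400e+01] F=[ 0.4 -0.3 -2. ] gw=34.3
t=49.92 tcp=[ 641.3 -282.2  111.8] rot=[179.8  -0.   54. ] F=[-0.2 -0.3 -2.1] gw=34.1
low 67 t=52.67 tcp=[ 641.2 -282.2   68.3] rot=[179.9  -0.   54. ] F=[-0.1  0.4  2.2] gw=34.4
open t=53.02 tcp=[ 640.4 -281.2   67.1] rot=[-180.   -0.   54.] F=[-1.   2.8  1.5] gw=43.2
t=53.77 tcp=[ 639.5 -281.5  198.5] rot=[-179.9    0.    54. ] F=[-1.   0.3 -0.3] gw=43.1
True
```

View pics/k2.png

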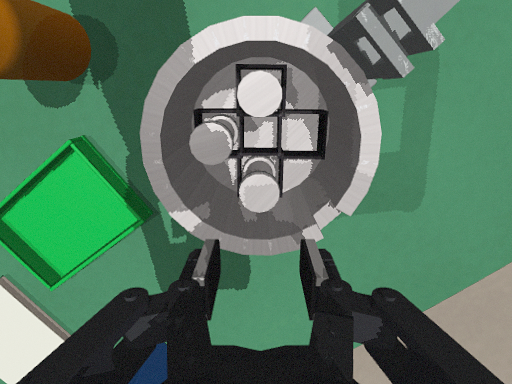

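View pics/k1.png

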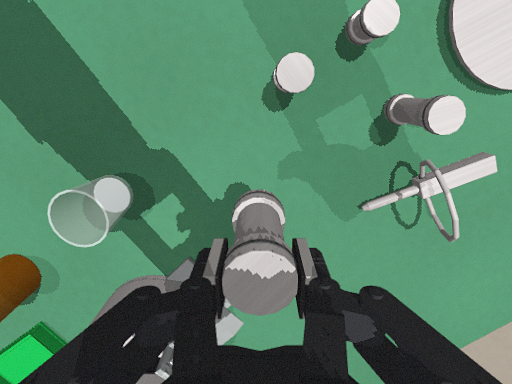

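```bash
sed -i 's/alt=yaw-90;/alt=yaw-90 if yaw>0 else yaw+90;/' h.py
python3 - <<'E'
from h import *
pick2(422,114,-36); r=place2(0); shot("k3"); print(r); shot("k4","top")
E
```

```text
c t=56.79 tcp=[423.4 114.   56.4] rot=[ 1.799e+02 -1.000e-01  5.400e+01] F=[ 0.2 -0.9  4.3] gw=35.3
picked t=59.77 tcp=[423.  114.2  56.2] rot=[-1.799e+02 -1.000e-01 -3.600e+01] F=[-1.5  1.3  6.4] gw=34.4
t=60.86 tcp=[420.5 113.8 237.7] rot=[179.8   0.2 -36. ] F=[ 0.3 -0.6 -2.6] gw=34.2
t=63.55 tcp=[ 632.  -223.5  111.7] rot=[-180.    -0.2  -36. ] F=[-0.3 -1.2 -1.2] gw=34.2
low 67 t=66.30 tcp=[ 631.8 -223.3   68.3] rot=[-1.8e+02 -1.0e-01 -3.6e+01] F=[-0.8  0.9  3.5] gw=34.0
open t=66.65 tcp=[ 631.7 -223.8   67.5] rot=[ 1.8e+02 -1.0e-01 -3.6e+01] F=[ 1.2 -3.1  1.2] gw=43.0
t=67.41 tcp=[ 630.  -222.2  198.2] rot=[180.    0.2 -36. ] F=[-0.1  0.3 -0.1] gw=43.0
True
```

View pics/k3.png

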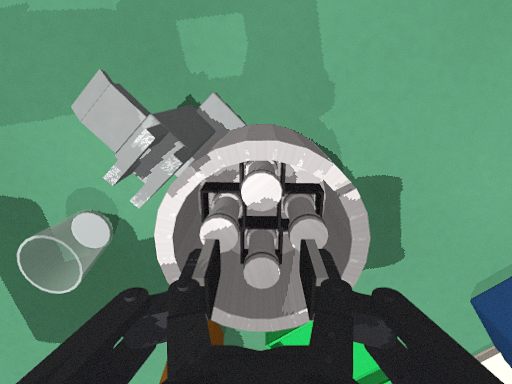

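View pics/k4.png

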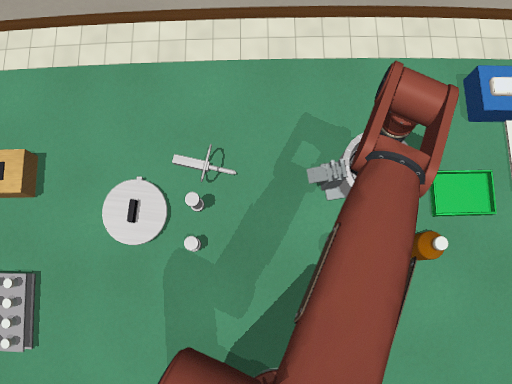

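```bash
python3 - <<'E'
from h import *
goto([500,425,300],[180,0,0]); wait(.2); shot("l1"); print(st())
goto([450,371,300],[180,0,90]); wait(.2); shot("l2"); print(st())
E
cd pics; python3 -c "
import cv2,numpy as np
a=cv2.imread('l1.png');b=cv2.imread('l2.png');cv2.imwrite('l.png',cv2.resize(np.vstack([a,b]),(800,1200))[:, :]);
cv2.imwrite('l1c.png',cv2.resize(a[40:290,120:400],None,fx=2.4,fy=2.4,interpolation=2));cv2.imwrite('l2c.png',cv2.resize(b[40:290,120:400],None,fx=2.4,fy=2.4,interpolation=2))"
```

```text
t=70.13 tcp=[500.4 424.5 299.9] rot=[ 1.8e+02  0.0e+00 -1.0e-01] F=[ 0.8 -0.3 -0.5] gw=43.1
t=71.81 tcp=[450.1 371.1 299.9] rot=[-180.    0.   90.] F=[ 0.3 -0.4  1.3] gw=43.3
```

View pics/l1c.png

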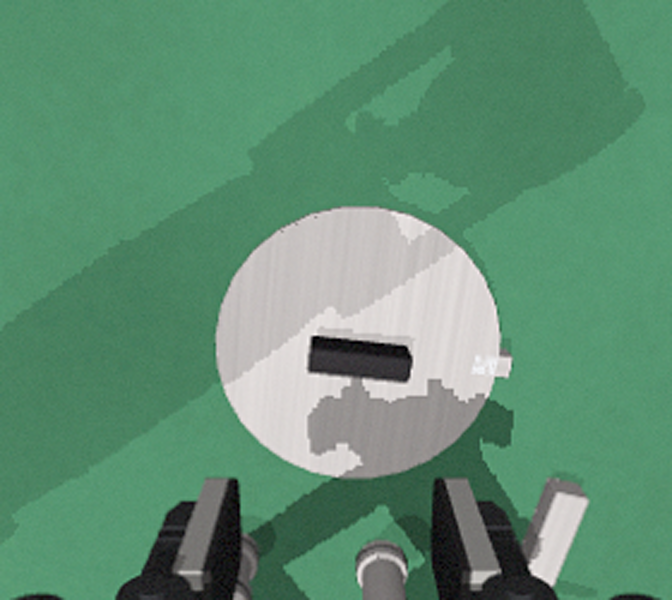

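View pics/l2c.png

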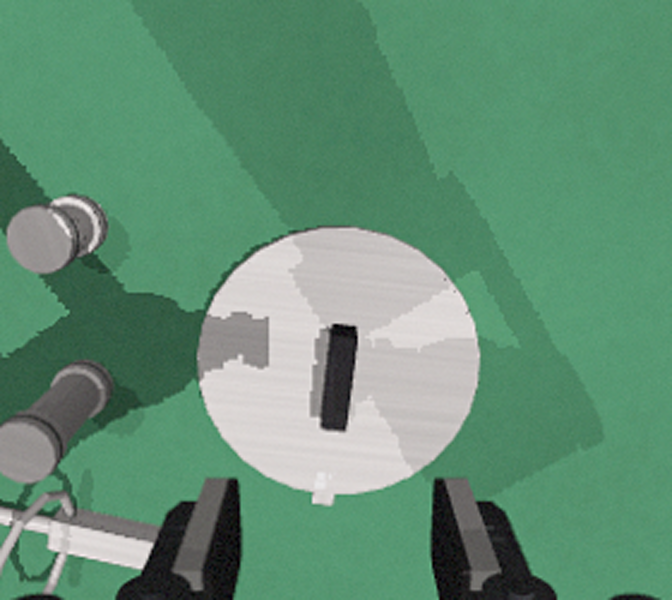

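Run:
```python
from h import *
f=lambda L:[(120+(u+.5)/2.4-.5,40+(v+.5)/2.4-.5) for u,v in L]
V=[("l1",[(217,342),(499,342),(357,206),(357,478)],(506,365),[(312,338),(412,347),(408,381),(309,371)]),("l2",[(197,362),(480,357),(338,227),(343,494)],(322,495),[(333,325),(356,327),(346,430),(320,428)])]
for z in (20,24,28):
    pts=[np.vstack([atz(f(L),z,load(n)[1])[:,:2]]) for n,L,_,_ in V]
    for P in pts+[np.vstack(pts)]:
        r=lambda c:np.hypot(*(P-c).T)-88
        s=least_squares(r,[507,371]); print(z,np.round(s.x,1),np.round(r(s.x),1))
for n,L,k,b in V:
    E=load(n)[1]; p=atz(f([k]),22,E)[0,:2]; print("key",p)
    q=atz(f(b),52,E)[:,:2] ; print("bar",q.round(1), q.mean(0))
```

```text
20 [513.8 371.4] [-0.5 -0.5  0.6  0.5]
20 [514.6 372.5] [0.6 0.6 0.4 0.5]
20 [514.2 371.9] [-0.1 -0.9  0.   1.1  0.   1.1  0.   0.9]
24 [513.7 372.6] [-1.3 -1.3 -0.2 -0.4]
24 [513.3 372.5] [-0.2 -0.2 -0.4 -0.4]
24 [513.5 372.5] [-1.5 -1.1 -0.2 -0.5 -0.1 -0.3 -0.2 -0.6]
28 [513.6 373.9] [-2.1 -2.1 -1.  -1.3]
28 [511.9 372.4] [-1.1 -1.  -1.2 -1.3]
28 [512.7 373.1] [-2.9 -1.3 -0.3 -2.  -0.3 -1.7 -0.3 -2.1]
key [606.17018097 362.59929893]
bar [[486.5 389.4]
 [543.7 384. ]
 [542.1 363.2]
 [484.5 369.5]] [514.20327408 376.52670088]
key [602.69022824 361.56724691]
bar [[476.9 369.2]
 [478.1 382.3]
 [541.9 376.9]
 [540.6 361.4]] [509.36251015 372.42577857]
```

Run:
```python
from h import *
x,y=513.5,372.5
grip(45,80); goto([x,y,120],[180,0,84]); move_l([x,y,28],speed=120); print(st()); grip(5,80); print(st())
move_l([x,y,100],speed=100); wait(.2); print(st()); shot("m1")
move_l([x,y,250],speed=200); goto([*POT,250],[180,0,71]); wait(.2); print(st()); shot("m2")
```

```text
t=73.72 tcp=[514.4 373.1  29.1] rot=[ 1.799e+02 -1.000e-01  8.400e+01] F=[0.2 0.8 0.2] gw=45.0
t=74.10 tcp=[514.5 373.   29.5] rot=[ 1.799e+02 -1.000e-01  8.400e+01] F=[-0.7 -1.1  5.2] gw=14.8
t=75.17 tcp=[512.8 372.1  98.8] rot=[-1.799e+02  1.000e-01  8.400e+01] F=[ 0.1  0.2 -4.2] gw=14.5
t=78.59 tcp=[ 606.7 -256.1  250. ] rot=[180.   -0.   71.1] F=[-0.9  0.3 -4.3] gw=14.5
```

View pics/m2.png

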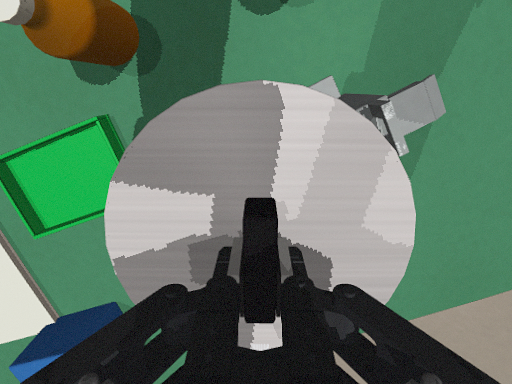

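Run:
```python
from h import *
x,y=POT
move_l([x,y,160],speed=150); wait(.2); print(st())
f0=get_obs()["wrist_force"][2]; z=152
move_l([x,y,z],speed=60)
while z>132:
    z-=2; move_l([x,y,z],speed=40); o=get_obs(); f=o["wrist_force"][2]-f0
    print(z,np.round(o["tcp_pos"],1),np.round(o["wrist_force"],1))
    if f>6: break
wait(.3); print(st()); shot("m3")
```

```text
t=79.59 tcp=[ 607.6 -257.6  162.1] rot=[179.8   0.   71. ] F=[-0.1  0.5 -4.7] gw=14.1
150 [ 606.3 -257.   149.8] [-0.4 -0.3 -4.2]
148 [ 606.3 -256.9  147.8] [ 0.2 -0.2 -4.4]
146 [ 606.2 -256.9  145.7] [ 0.2  0.5 -3. ]
144 [ 606.3 -257.   143.8] [ 0.3 -0.2 -4.5]
142 [ 606.9 -257.3  143.1] [-2.7  1.3  0.3]
140 [ 607.  -257.4  141.8] [-4.9  0.9  5. ]
t=81.67 tcp=[ 606.9 -257.4  141.6] rot=[179.9   0.   71. ] F=[-5.3  1.1  5.6] gw=14.4
```

View pics/m3.png

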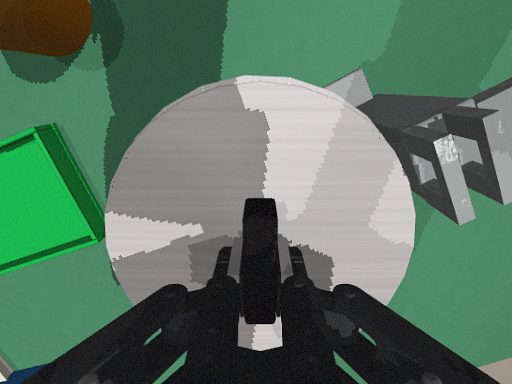

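Run:
```python
from h import *
x,y=POT
wait(.2)
for yaw in list(range(74,96,4))+[96,98,99,100,102]:
    move_l([x,y,138],[180,0,yaw],speed=60); o=get_obs(); print(yaw,round(o["t"],2),np.round(o["tcp_pos"],1),np.round(o["ee_rot"],1),np.round(o["wrist_force"],1),np.round(o["moment"],2))
    if o["tcp_pos"][2]<136: break
    if yaw>=98: 
        wait(.1)
```

```text
74 82.17 [ 607.7 -258.7  140.4] [1.797e+02 1.000e-01 7.400e+01] [-3.3 -1.   5.5] [-0.36 -0.04 -0.15]
78 82.42 [ 608.  -259.2  140.4] [179.7   0.2  77.9] [-4.1 -1.7  6. ] [-0.52 -0.16 -0.22]
82 82.67 [ 608.  -259.2  140.4] [179.7   0.2  81.9] [-3.3 -1.9  5.7] [-0.46 -0.17 -0.16]
86 82.92 [ 608.  -259.2  140.4] [179.7   0.2  85.9] [-3.2 -2.   5.8] [-0.48 -0.15 -0.16]
90 83.17 [ 608.1 -259.3  140.4] [179.7   0.2  89.9] [-2.4 -2.   5.4] [-0.43 -0.22 -0.18]
94 83.42 [ 608.1 -259.   140.2] [179.7   0.2  93.8] [-2.2 -3.   6.7] [-0.49 -0.28 -0.14]
96 83.67 [ 608.2 -258.8  140. ] [179.7   0.2  95.8] [-1.7 -3.5  4.6] [-0.53 -0.43 -0.24]
98 83.92 [ 605.  -255.6  135.7] [-179.8   -0.2   97.9] [-0.4  1.1 -4.1] [0.03 0.03 0.01]
```

Run:
```python
from h import *
x,y=POT
move_l([x,y,138],[180,0,99],speed=60); wait(.2); print(st())
for z in (136,134,132,130):
    move_l([x,y,z],speed=40); wait(.1); print(z,st())
```

```text
t=84.38 tcp=[ 606.2 -256.7  137.6] rot=[-180.   -0.   99.] F=[-0.3 -0.3 -3.4] gw=14.4
136 t=84.72 tcp=[ 606.4 -257.   136. ] rot=[180.   0.  99.] F=[ 0.1  0.3 -4.9] gw=14.4
134 t=85.08 tcp=[ 606.9 -257.2  134.9] rot=[179.9   0.   99. ] F=[ 1.2 -0.1 -0.2] gw=14.4
132 t=85.42 tcp=[ 607.4 -257.3  133.4] rot=[1.799e+02 1.000e-01 9.900e+01] F=[1.1 0.8 6.3] gw=14.3
130 t=85.78 tcp=[ 607.4 -257.3  133.4] rot=[1.799e+02 1.000e-01 9.900e+01] F=[-2.5  3.4 12.4] gw=14.5
```

Run:
```python
from h import *
x,y=POT
grip(45,60); wait(.2); print(st())
move_l([x,y,190],speed=150); 
goto([x-60,y,260],[180,0,99]);wait(.2); print(st()); shot("n1")
```

```text
t=86.38 tcp=[ 606.3 -257.   129.6] rot=[-180.   -0.   99.] F=[-0.6 -0.   1.1] gw=45.1
t=87.58 tcp=[ 545.9 -256.3  257.4] rot=[-179.8   -0.2   99. ] F=[ 0.7  0.  -0.5] gw=45.3
```

View pics/n1.png

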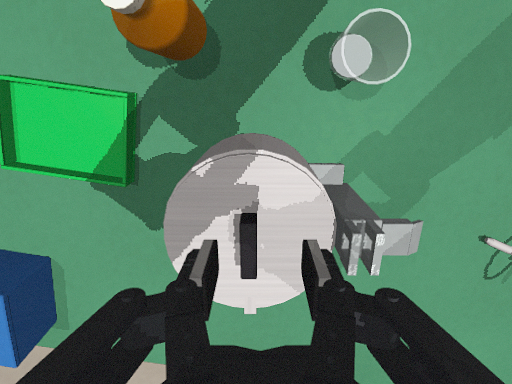

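Run:
```python
from h import *
a=np.linspace(0,2*np.pi,73)
ex=[np.array([[*pp(88*np.cos(t),88*np.sin(t)),128] for t in a]),np.array([[*pp(u,v),156] for u,v in ((30,8),(30,-8),(-30,-8),(-30,8),(30,8))]),np.array([[*pp(u,v),128] for u,v in ((88,7),(96,7),(96,-7),(88,-7))])]
import h; h.potmodel=lambda:[]
overlay("n1","pics/n1o.png",(150,110,440,330),2.7,ex)
```

```text
(no output)
```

View pics/n1o.png

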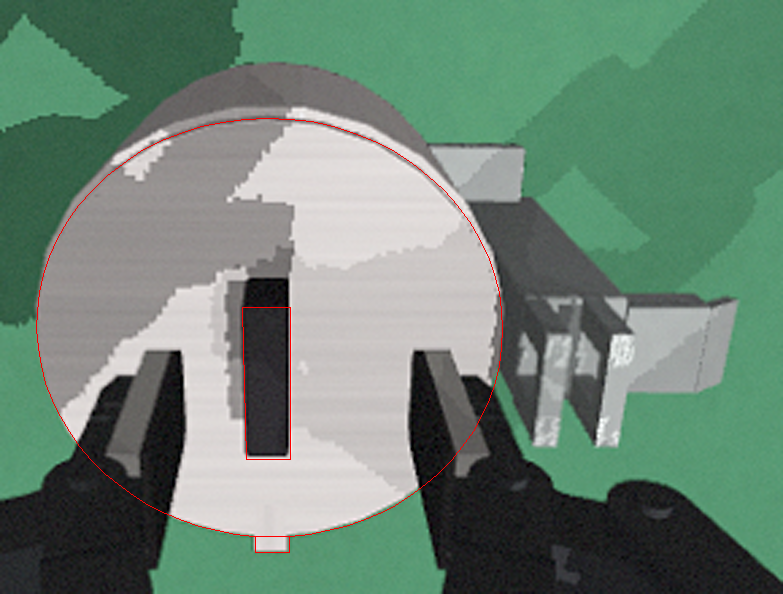

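```bash
python3 - <<'E'
from h import *
goto([650,235,280],[180,0,-13]); wait(.2); shot("p1"); print(st())
goto([600,190,280],[180,0,80]); wait(.2); shot("p2"); print(st())
E
cd pics; python3 -c "
import cv2
for n in ('p1','p2'):
    a=cv2.imread(n+'.png');cv2.imwrite(n+'c.png',cv2.resize(a[40:280,100:420],None,fx=2.5,fy=2.5,interpolation=2))"
```

```text
t=90.22 tcp=[650.1 234.5 280. ] rot=[180.  -0. -13.] F=[ 0.  -0.4  0. ] gw=45.3
t=91.96 tcp=[600.1 190.1 279.9] rot=[-180.    0.   80.] F=[ 0.2  0.6 -0.2] gw=44.7
```

View pics/p1c.png

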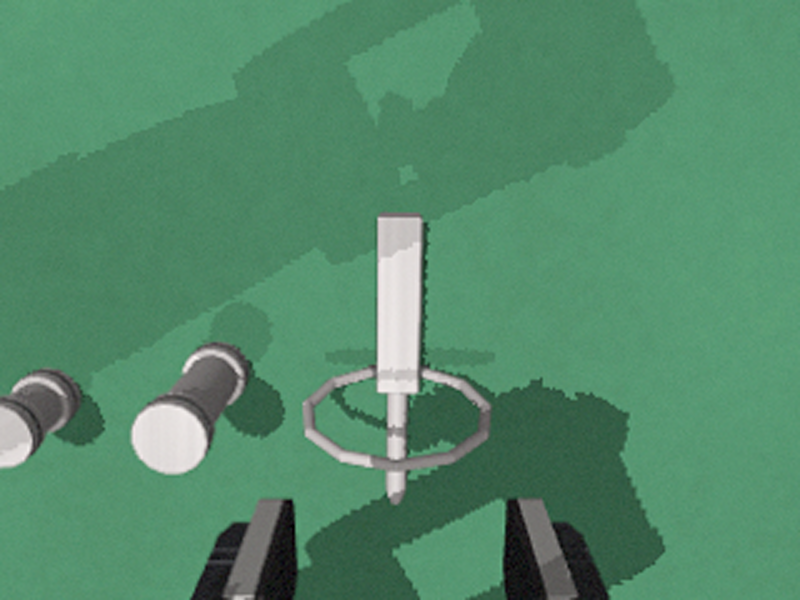

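View pics/p2c.png

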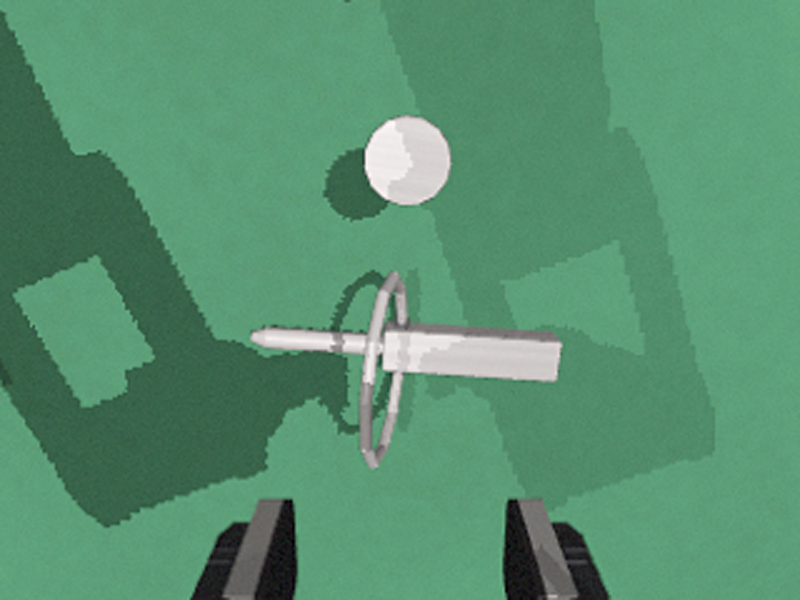

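Run:
```python
from h import *
f=lambda L:[(100+(u+.5)/2.5-.5,40+(v+.5)/2.5-.5) for u,v in L]
E1=load("p1")[1];E2=load("p2")[1]
a=atz(f([(378,216),(422,215),(378,392),(418,392)]),24,E1); t=atz(f([(397,500)]),12,E1)
print(a.round(1),t.round(1)); 
r=a[:2].mean(0);h=a[2:].mean(0); print("rear",r,"head",h,"len",np.linalg.norm(h-r),"width",np.linalg.norm(a[0]-a[1]),"yaw",np.degrees(np.arctan2(*(h-r)[1::-1])), "rear-tip",np.linalg.norm((t[0]-r)[:2]),np.degrees(np.arctan2(*(t[0]-r)[1::-1])))
b=atz(f([(560,346),(557,382),(385,333),(384,372)]),24,E2); t2=atz(f([(252,338)]),12,E2)
print(b.round(1),t2.round(1)); r2=b[:2].mean(0);h2=b[2:].mean(0);print("rear",r2,"head",h2,np.linalg.norm(h2-r2),"yaw",np.degrees(np.arctan2(*(h2-r2)[1::-1])),np.degrees(np.arctan2(*(t2[0]-r2)[1::-1])))
print(tri([(f([(397,500)])[0],E1),(f([(252,338)])[0],E2)]))
u=(t[0]-r)[:2];u/=np.linalg.norm(u);print("grip pt v1",r[:2]+22*u)
u=(t2[0]-r2)[:2];u/=np.linalg.norm(u);print("grip pt v2",r2[:2]+22*u)
```

```text
[[647.1 273.7  24. ]
 [669.8 269.   24. ]
 [623.9 177.8  24. ]
 [646.1 172.6  24. ]] [[617.3 101.9  12. ]]
rear [658.49327728 271.34901928  24.        ] head [635.0386476  175.18337187  24.        ] len 98.98460180777907 width 23.199658072286358 yaw -103.70673253902069 rear-tip 174.4037599472341 -103.65731116036508
[[648.4 272.   24. ]
 [669.3 268.1  24. ]
 [624.1 177.2  24. ]
 [646.4 172.5  24. ]] [[616.9 100.8  12. ]]
rear [658.88718004 270.08706138  24.        ] head [635.25819823 174.85667641  24.        ] 98.11806665153654 yaw -103.93505618176575 -103.91210028548853
(array([617.22862439, 100.53748173,  10.00824245]), [np.float64(0.20677383817952263), np.float64(0.22280006361182733)])
grip pt v1 [653.2987645  249.97106247]
grip pt v2 [653.59765311 248.7324154 ]
```

Run:
```python
from h import *
x,y=653.5,249.4
grip(45,110); goto([x,y,110],[180,0,-13.8]); move_l([x,y,2.5],speed=100); print(st()); grip(10,110); wait(.1); print(st())
move_l([x,y,160],speed=120); wait(.1); print(st())
g=pp(0,330); print(g); goto([*g,160],[180,0,9]); wait(.2); print(st()); shot("q1"); shot("q1s","scene");shot("q1t","top")
```

```text
t=94.91 tcp=[654.5 249.7   3.7] rot=[-1.799e+02 -1.000e-01 -1.380e+01] F=[-0.1 -0.3  0.4] gw=45.1
t=95.34 tcp=[654.5 249.8   4.1] rot=[-1.799e+02 -1.000e-01 -1.380e+01] F=[-0.5 -0.3  5.9] gw=21.7
t=96.91 tcp=[652.7 249.2 158.5] rot=[ 1.799e+02  1.000e-01 -1.380e+01] F=[ 0.5 -0.5 -2. ] gw=21.4
[554.77662654  68.9371524 ]
t=97.94 tcp=[555.7  70.  160.2] rot=[-1.8e+02 -1.0e-01  9.1e+00] F=[-0.9  0.8 -2.2] gw=21.4
```

View pics/q1.png

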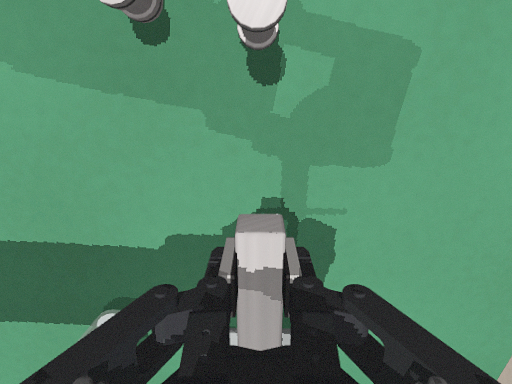

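View pics/q1s.png

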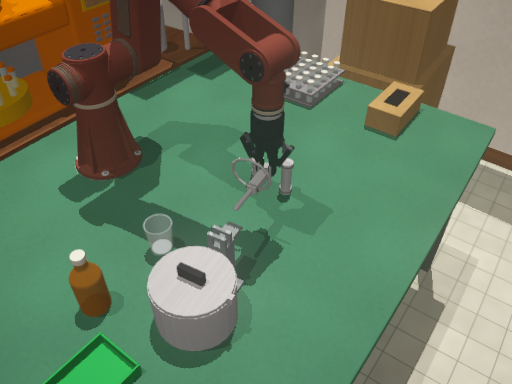

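View pics/q1t.png

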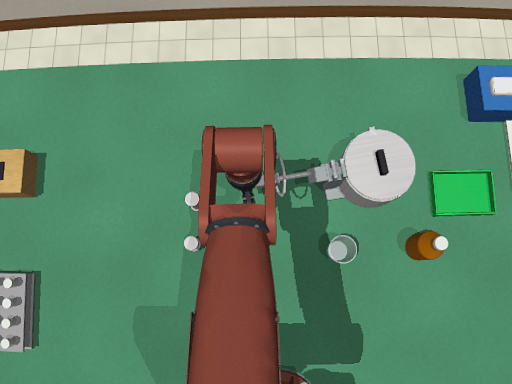

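Run:
```python
from h import *
P=np.array([555.7,70,168.2]);d=np.array([np.cos(np.radians(-81)),np.sin(np.radians(-81)),0])
ex=[np.array([P,P+153*d])]
import h; h.potmodel=lambda:[]
overlay("q1s","pics/q1so.png",(220,145,310,225),7,ex); overlay("q1t","pics/q1to.png",(255,140,355,210),7,ex)
for n in("q1s","q1t"): print(proj(ex[0],load(n)[1]))
```

```text
[[265.94115629 170.55094087]
 [235.15329697 208.85274939]]
[[245.48366069 183.33986615]
 [310.20595751 172.21663227]]
```

View pics/q1so.png

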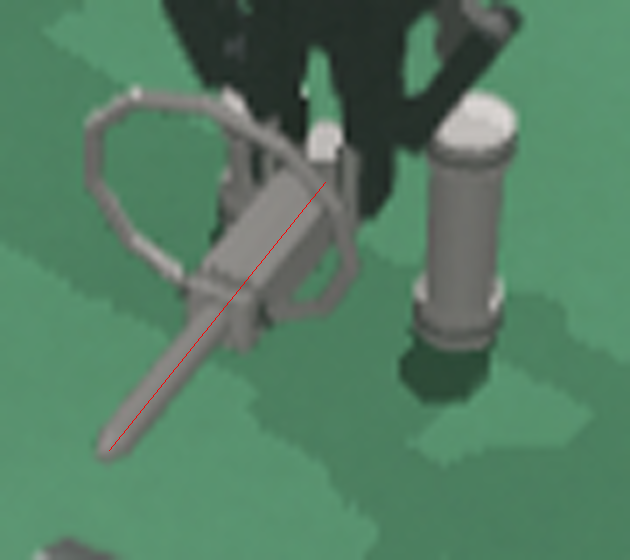

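View pics/q1to.png

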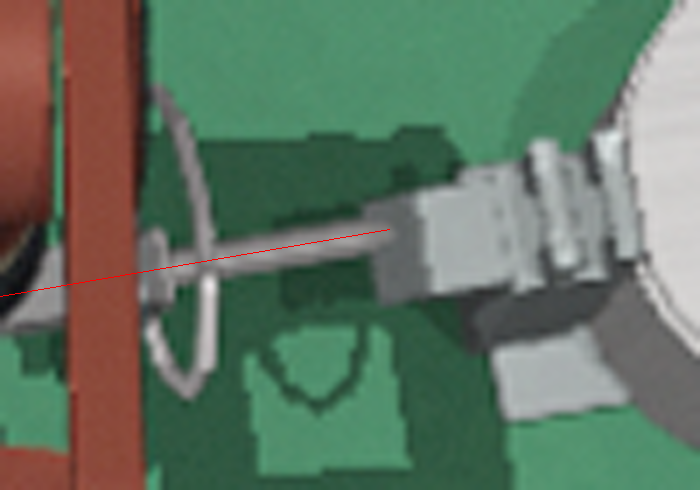

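Run:
```python
from h import *
g=pp(0,330); move_l([*g,134.5],speed=100); wait(.2); print(st())
g=pp(0,290); move_l([*g,134.5],speed=60); wait(.3); print(st(), "want",g); shot("r1s","scene"); shot("r1t","top")
a,E=load("r1t"); crop(a,270,140,370,210,7,"pics/r1tc.png")
a,E=load("r1s"); crop(a,190,190,290,270,7,"pics/r1sc.png")
```

```text
t=98.70 tcp=[555.5  68.9 135.3] rot=[ 1.8e+02 -1.0e-01  9.0e+00] F=[ 0.1  1.2 -2.8] gw=21.5
t=99.82 tcp=[561.   29.8 134.5] rot=[-180.    0.    9.] F=[ 0.6 -0.4 -3. ] gw=21.4 want [561.03400514  29.42961877]
```

View pics/r1tc.png

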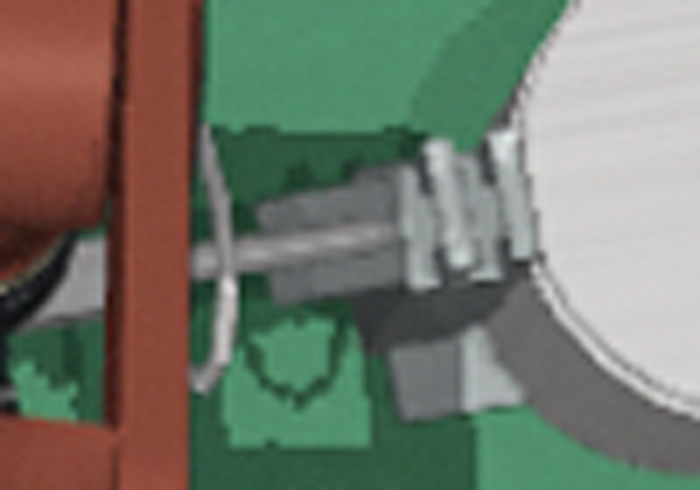

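View pics/r1sc.png

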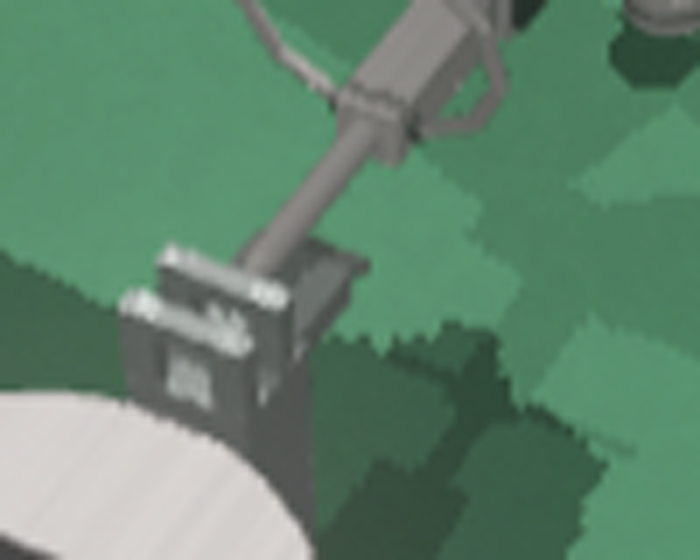

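Run:
```python
from h import *
a=np.radians(PYAW); ey=np.array([-np.sin(a),np.cos(a)]); ex=np.array([np.cos(a),np.sin(a)])
d=290
while d>203:
    d-=6 if d>218 else 2; g=pp(0,d); move_l([*g,134.3],speed=70); o=get_obs(); F=o["wrist_force"][:2]; v=o["tcp_pos"][:2]-POT
    print(d,"y %.1f x %.1f z %.1f"%(v@ey,v@ex,o["tcp_pos"][2]),"Fy %.1f Fx %.1f Fz %.1f"%(F@ey,F@ex,o["wrist_force"][2]))
    if np.hypot(*F)>14: break
wait(.2); print(st()); shot("s1t","top"); shot("s1s","scene")
A,E=load("s1t"); crop(A,270,140,370,210,7,"pics/s1tc.png")
A,E=load("s1s"); crop(A,190,190,290,270,7,"pics/s1sc.png")
```

```text
284 y 283.6 x 0.0 z 134.3 Fy 0.0 Fx -0.3 Fz -3.5
278 y 277.5 x 0.0 z 134.3 Fy -0.1 Fx -0.9 Fz -2.9
272 y 271.6 x 0.0 z 134.3 Fy -0.2 Fx 0.2 Fz -2.9
266 y 265.7 x 0.0 z 134.3 Fy 0.5 Fx 0.2 Fz -3.4
260 y 259.6 x 0.1 z 134.4 Fy 0.0 Fx 0.2 Fz -2.7
254 y 253.6 x 0.0 z 134.3 Fy 0.3 Fx 0.2 Fz -3.1
248 y 247.6 x 0.1 z 134.3 Fy -0.6 Fx -0.4 Fz -2.9
242 y 241.6 x 0.1 z 134.4 Fy -0.3 Fx -0.1 Fz -2.9
236 y 235.6 x 0.0 z 134.3 Fy 0.2 Fx -0.1 Fz -3.3
230 y 229.6 x -0.0 z 134.3 Fy 0.5 Fx -0.6 Fz -2.9
224 y 223.6 x 0.0 z 134.3 Fy -0.7 Fx 0.3 Fz -2.5
218 y 217.6 x -0.0 z 134.3 Fy -0.4 Fx -0.0 Fz -2.4
216 y 215.9 x -0.0 z 134.3 Fy 0.1 Fx -0.7 Fz -2.1
214 y 213.9 x 0.0 z 134.3 Fy 0.0 Fx -0.0 Fz -0.6
212 y 211.8 x 0.0 z 134.3 Fy 0.1 Fx -0.3 Fz -2.4
210 y 209.8 x 0.0 z 134.3 Fy 0.4 Fx -0.4 Fz -2.8
208 y 207.8 x -0.0 z 134.3 Fy -0.4 Fx -0.2 Fz -1.8
206 y 205.8 x 0.0 z 134.3 Fy -0.9 Fx -0.5 Fz -3.0
204 y 203.8 x 0.0 z 134.3 Fy -0.4 Fx -0.3 Fz -2.3
202 y 202.3 x -0.0 z 134.3 Fy 1.3 Fx 0.0 Fz -3.1
t=105.12 tcp=[574.7 -57.2 134.2] rot=[-180.    0.    9.] F=[-0.9  2.3 -3.1] gw=21.7
```

View pics/s1tc.png

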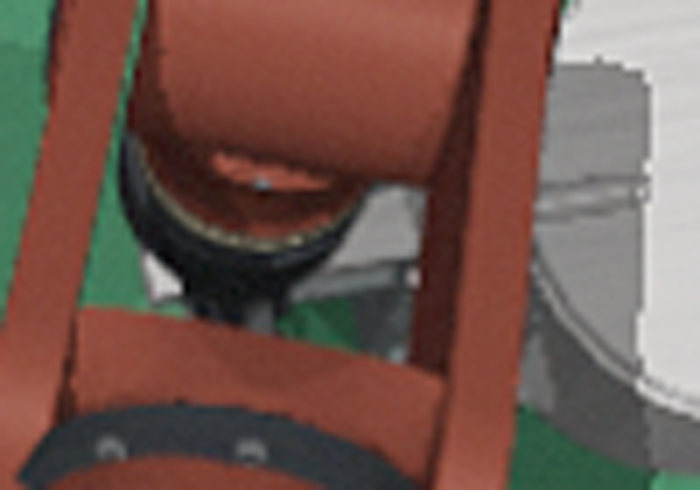

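View pics/s1sc.png

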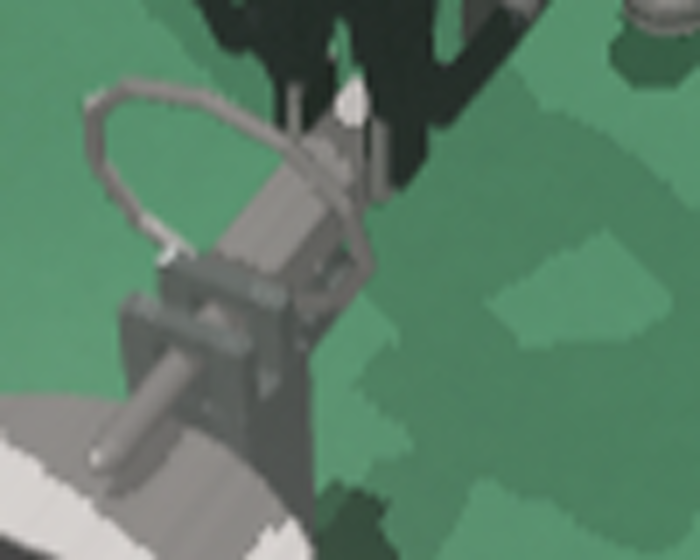

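Run:
```python
from h import *
a=np.radians(PYAW); ey=np.array([-np.sin(a),np.cos(a)])
for d,z in ((200,134.3),(198,134.3),(196,134.3),(196,132.5)):
    move_l([*pp(0,d),z],speed=40); wait(.1); o=get_obs(); print(d,z,"y %.2f z %.1f Fy %.1f Fz %.1f"%((o["tcp_pos"][:2]-POT)@ey,o["tcp_pos"][2],o["wrist_force"][:2]@ey,o["wrist_force"][2]))
wait(.2); grip(40,60); wait(.2); print(st())
move_l([*pp(0,203),133],speed=60)
move_l([*pp(0,203),235],speed=150); print(st())
shot("u1"); shot("u1s","scene")
A,E=load("u1s"); crop(A,170,190,290,290,6.6,"pics/u1sc.png")
```

```text
200 134.3 y 202.24 z 134.3 Fy 7.0 Fz -0.4
198 134.3 y 202.23 z 134.3 Fy 11.6 Fz 0.1
196 134.3 y 202.21 z 134.4 Fy 18.2 Fz 2.9
196 132.5 y 202.18 z 134.0 Fy 19.1 Fz 8.6
t=107.33 tcp=[575.9 -64.  132.6] rot=[180.  -0.   9.] F=[-0.  -0.4 -0.5] gw=40.0
t=108.43 tcp=[573.9 -56.4 233.9] rot=[-1.8e+02  1.0e-01  9.0e+00] F=[0.2 0.6 0. ] gw=40.4
```

View pics/u1.png

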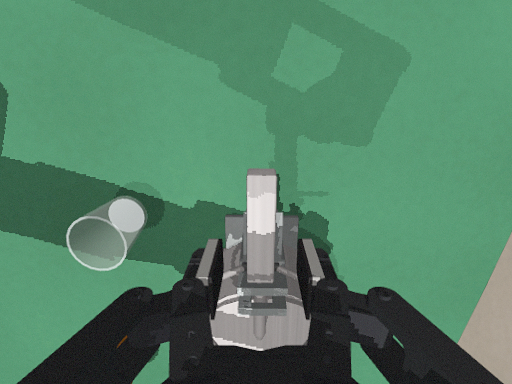

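View pics/u1sc.png

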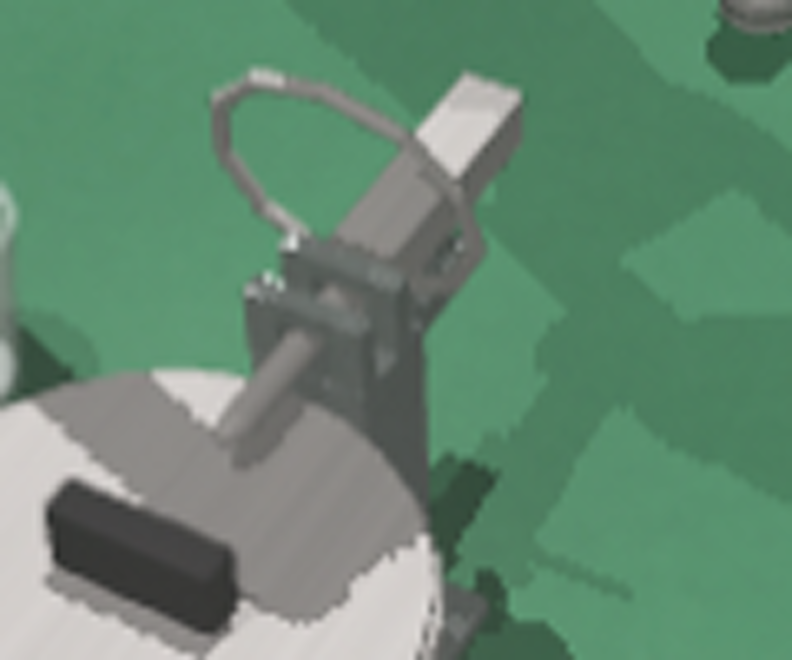

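Run:
```python
from h import *
E=load("u1s")[1]
for e in (90,85,80,75,70):
    r=np.radians(e); print(e,(proj([[*pp(0,134-94*np.cos(r)),142+94*np.sin(r)]],E)[0]-[170,190])*6.6)
```

```text
90 [352.64254352  50.60754374]
85 [339.19406187  67.24470907]
80 [325.80390283  85.66045447]
75 [312.59991842 105.70808259]
70 [299.71138981 127.21791293]
```

Run:
```python
from h import *
a=np.radians(PYAW); ey=np.array([-np.sin(a),np.cos(a)])
grip(0,40); move_l([*pp(0,165),222],[180,0,9],speed=120); print(st())
for e in (84,78,72,66,60,54,48,42,36):
    r=np.radians(e); d=134-94*np.cos(r)+13; z=142+94*np.sin(r)-13
    move_l([*pp(0,d),z],speed=70); o=get_obs(); print(e,"y %.1f z %.1f Fy %.1f Fz %.1f"%((o["tcp_pos"][:2]-POT)@ey,o["tcp_pos"][2],o["wrist_force"][:2]@ey,o["wrist_force"][2]))
wait(.3); print(st()); shot("v1s","scene"); A,E=load("v1s"); crop(A,170,190,290,290,6.6,"pics/v1sc.png")
```

```text
t=109.48 tcp=[580.4 -94.4 221.6] rot=[-179.9    0.     8.9] F=[-0.1  0.8  0.2] gw=0.1
84 y 136.9 z 222.5 Fy 0.0 Fz -0.4
78 y 127.3 z 220.8 Fy 1.1 Fz 0.6
72 y 117.5 z 218.1 Fy -0.6 Fz -0.9
66 y 108.3 z 214.5 Fy 0.2 Fz 0.3
60 y 99.6 z 210.0 Fy 0.4 Fz -0.1
54 y 91.4 z 204.6 Fy 0.2 Fz -0.3
48 y 83.8 z 198.3 Fy -0.4 Fz -0.8
42 y 77.0 z 191.2 Fy -0.5 Fz 0.7
36 y 70.9 z 183.5 Fy 0.1 Fz -0.6
t=112.67 tcp=[ 595.4 -186.9  184.5] rot=[180.  -0.   9.] F=[-0.  -0.   0.4] gw=0.2
```

View pics/v1sc.png

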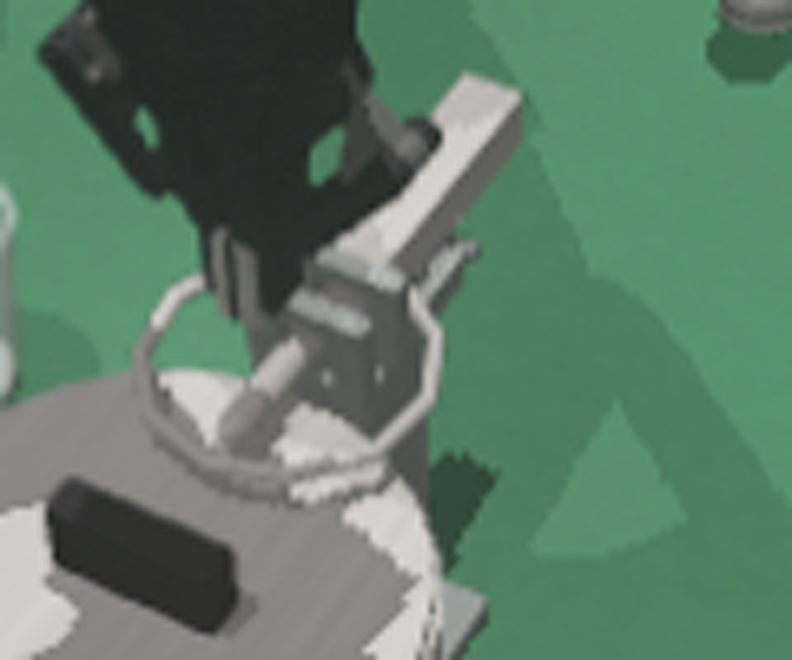

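Run:
```python
from h import *
x,y,_=get_obs()["tcp_pos"]
move_l([x,y,300],speed=150); goto([545,-190,330],[180,0,99]); wait(.3); shot("w1"); 
goto([450,60,330],[180,0,0]); wait(.5); shot("w1s","scene"); shot("w1t","top"); print(st())
E=load("w1s")[1]; p=[]
for e in (20,10,5,0,-5):
    r=np.radians(e); p.append([*pp(0,134-94*np.cos(r)),142+94*np.sin(r)])
print(((proj(p,E)-[140,190])*5.3).round())
A,_=load("w1s"); crop(A,140,190,290,300,5.3,"pics/w1sc.png")
```

```text
t=117.90 tcp=[450.  60. 330.] rot=[180.   0.  -0.] F=[-0.1 -0.3 -0.3] gw=0.0
[[330. 300.]
 [328. 335.]
 [328. 351.]
 [329. 366.]
 [331. 379.]]
```

View pics/w1sc.png

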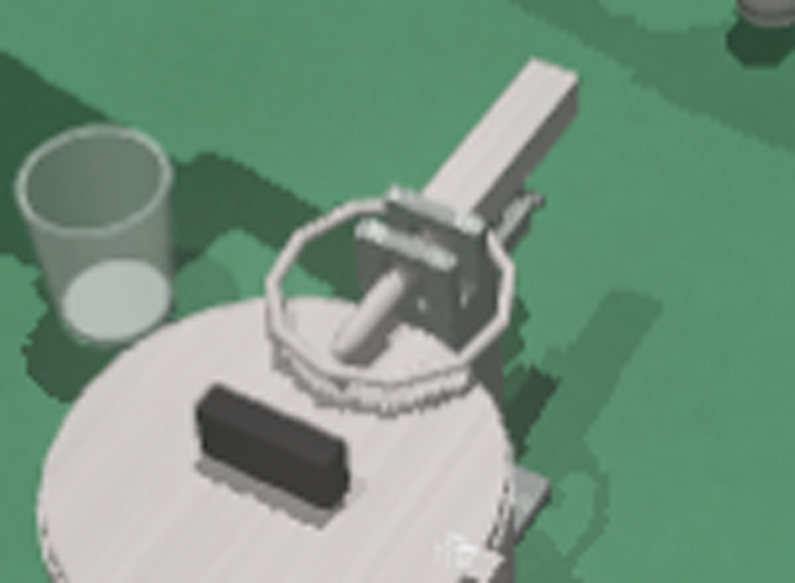

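View pics/w1t.png

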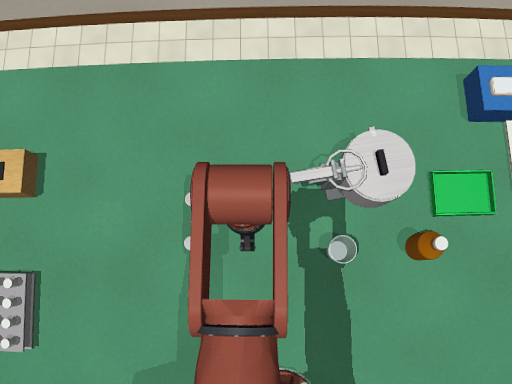

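View pics/w1.png

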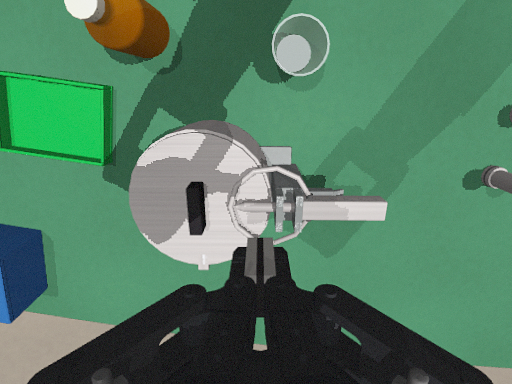

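Run:
```python
from h import *
print(st(), sign_off())
```

```text
the job is handed in; nothing more can be done
t=117.90 tcp=[450.  60. 330.] rot=[180.   0.  -0.] F=[-0.1 -0.3 -0.3] gw=0.0 None
```

I finished the job and handed it in at t = 117.9 s. No verdict came back, so the outcome below rests on my own last pictures and readings.

- **Cells:** All four 85 mm cells stand in pockets; the last look inside, before the lid went on, showed them upright. The long and short cells were left where they stood. The third cell caught on a pocket wall on the first try and tilted about 9° in the grip. I set it down on the bench, gripped it again squarely, and it went in with no notable force.
- **Lid:** I set it on the rim with its key about 28° from the notch. I turned it under about 10 N until it dropped roughly 8 mm. The picture after release matched the seated outline (disc, bar and key in the notch). The lid had been knocked aside earlier, so I measured it again before gripping it.
- **Pin:** It went in with almost no force until the head met the outer plate. It held at 19 N with the grip point 202.2 mm from the chamber axis (expected 202). The ring was still open then.
- **Ring:** I pushed it over with the closed fingers and it snapped shut. The scene picture shows it level around the plates, with its far edge past the tip.
- **Surroundings:** The bottle and beaker look unmoved, and the robot was clear of everything when I handed in.

One check disagreed: two wrist views of the cell I set down differed by about 3.5 mm. I got round it by centring the cell between the jaws in both directions.

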